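# Set the top blank up for marking out

## Robot

A 6-joint arm with a two-finger parallel gripper is mounted at the origin on the work surface. World frame = base frame: x ahead of the robot, y to its left, z up, the work surface at z = 0. Lengths are in m, angles in degrees, forces in N, time in s.
With the tool pointing down it reaches from about 0.375 to 0.9 m from the base axis. Payload 3.1 kg.
Tool frame: the origin (TCP) lies on the centre line of the jaws, within the pads' length; the fingertips stand 25 mm ahead of it and the grasp point (between the pads) lies 6 mm ahead of it; z points along the fingers, y is the line along which they close (so a half turn about z gives the same grasp; the last joint's range is limited). The gripper opens to 87 mm and grips with 3 to 60 N. Pads are 19 mm wide; open, the fingers measure 117 mm over their backs; the gripper's body (75 mm by 190 mm) begins 51 mm behind the grasp point.
Start: joints at [63.799, 30.224, 82.088, -0, 67.689, -10.227], TCP at [0.172, 0.601, 0.248] pointing down, gripper open.
Joint ranges: [-176.69, 176.69], [-43.24, 126.21], [12.49, 139.97], [-82, 262], [0, 151.66], [-163.58, 163.58]. Speed limits (degrees/s): [159.86, 159.86, 180, 180, 180, 180].

## Interface

Orientations are given as a 3x3 rotation matrix whose columns are the frame's x, y, z axes.
In Python, from rig import * gives the robot as it stands.
- The arm moves only by the tool step_arm, never from a script. Its argument "steps" is a list of rows, each a list of 7 numbers: the shift along the tool's x, y, z normalised to -1 to 1, where 1 is 0.3 m, then the turn, a rotation vector about the tool's x, y, z normalised to -1 to 1, where 1 is 45 degrees, then the gripper's target within -1 to 1 (shut at 1, half-way at 0, fully open at -1). A call has 1 to 8 rows; each row is the pose to reach, as a shift and turn from the pose commanded when the call began, along the tool's axes at that moment; what a row does not reach only later rows make up. A row lasts 1/12 s, in which the tool goes at most 41.7 mm and 7.16 degrees, less where a joint would pass 70% of its speed; a pose out of reach is approached as far as the arm can. A call with a number of a shift or a turn outside -1 to 1 is refused whole. A call with a gripper value outside its range is refused whole. The fingers move at their own pace and stop on an object; the grip force is fixed at half the most. Time passes only in rows, so rows that repeat a pose let the fingers close. It gives the time, the measured TCP pose, the force, the opening and the grip force at its end, in the units of the state.
- read_state(): the state, without advancing time (a new reading comes with each control period).
- capture(name): name is "scene" or "top" or "wrist"; returns a dict with "image" (420x560x3 uint8, red, green, blue), "vertical_fov" (degrees; the focal length in pixels is half the picture's height over the tangent of half this angle, whatever the lens; pixels are square), "cx", "cy" (the principal point, pixels), "world_from_camera" (4x4, takes a point from camera to world coordinates); the wrist camera has in their place "T_tool_cam" (4x4, takes a point from camera to tool coordinates, whose origin is the TCP and whose axes are the flange's). Camera axes: x right, y down, z forward; pixel columns grow to the right and rows downward; lengths in m; the calibration is good to about 2 mm. The wrist camera is an equidistant fisheye: a pixel r from the principal point sees the ray r / f radians off the axis. A picture is of the moment at which its call begins: read the wrist's pose just before it. There is no depth.
- hand_in(): hands the job in; it is judged then, once.
The state is a dict: "time_s": time; "joint_positions": joint angles; "qvel": joint speeds; "tau": joint torques, N m; "position": TCP position; "tcp_rot": TCP orientation; "force": force on the tool from outside, world axes, zero at the start; "moment": the same for the moment, N m; "opening": opening from 0.0 (shut) to 1.0 (fully open); "grasp_force": force on a finger pad.
Only numpy, scipy, OpenCV 4.12 (cv2) and the standard library are available. Lean on these libraries where they do the work, as an engineer would, in place of code of your own. Each camera call takes 0.05 s, during which the arm holds its last target. There are 200 camera calls.

## Task

Slide the top steel blank sideways off the oily stack onto the granite surface plate (never lift it off the stack, the film would bring the next one up) without shifting the blanks under it. Lean it in the V-block, one end down in the groove and lying on one flank, and let go to change your grip, then stand it on its short end on the granite, flat against the upright face of the angle plate and wholly on that face. Set it down gently each time, never dropping it, and leave the collets where they are.

Things in the scene. Friction and masses are not known exactly. Their poses are not given: they have to be found in the camera images.
- granite: black granite surface plate, 300 (own x) x 450 (own y) x 51 mm thick, lying on the bench, does not move; origin at the centre of its underside, z up; its top is 51 mm above the origin and carries the V-block, the angle plate and one collet
- blank_top_center (a point): centre of the top blank: bright ground steel plate 120 (own x) x 50 (own y) x 12 mm (own z), about 0.56 kg, solid (dark hole marks); faces, ends and edges alike. It starts flat on three equal blanks laid slightly askew, its underside 2 mm above the granite top, own x roughly along the granite's y; the stack stands off the granite's +y or -y end, 15 to 25 mm away from it
- blank_2_center (a point): centre of the second blank from the top, same size, dull; only friction holds it
- blank_3_center (a point): centre of the third blank, same size
- blank_4_center (a point): centre of the lowest blank, same size, on the plywood board
- stack_board: plywood board 85 (own x) x 140 (own y) x 17 mm that carries the stack, fixed; origin at the centre of its underside
- vblock: dark iron V-block on the granite, 100 long (own x, along the groove) x 120 (own y) x 72 mm high, fixed; origin at the centre of its underside. 90 degree groove open upward, 48 mm deep: its bottom line is 24 mm above the origin at y = 0, the flanks rise at 45 degrees to y = +48 and -48. A blank leaning in it has a face on one flank, its end on the other, its upper 52 mm free
- angle_face (a point): foot of the upright face of the angle plate, in the middle of its width, on the granite top: blue-grey cast-iron L that does not move, bright face 110 wide (own y) x 80 mm high (own z up), 12 mm thick; the face looks along own -x (roughly towards the robot) and the foot with two ribs reaches 75 mm behind it (own +x)
- collet_a_center (a point): centre of a steel collet (waisted cylinder, 50 mm across the head, 78 mm high) standing loose on the granite near its robot-side edge
- collet_b_center (a point): centre of a second like collet, standing on the other plywood board, at the granite's end away from the stack
- collet_c_center (a point): centre of a third like collet beside it, rusty
Not all that is in view belongs to the job. Of the things shaped like the part that bears blank_top_center, the bare steel one is meant. Leave any blue look-alike of the stack_board alone.

How it is judged:
By the outcome, as a careful person would: the job done as asked, in the order asked, and still so for the second after the job is handed in, with the robot touching nothing.
It also fails if it takes over 69 s, if anything falls off the work surface, if the arm or the gripper's body presses on something with over 40 N, if the wrist force passes 120 N, or if a joint passes its speed limit or range.

## Working session

There is one attempt and no reset: what is moved stays moved. The work goes in short steps, Python scripts to look and compute and a tool call to move; the robot and the scene stay as the last step left them, time stands still between calls to the robot, and variables do not carry over. Pictures are saved under pics/ and viewed, at most 10 in all, crops included, and the job is handed in when it is done.

Besides the shell and the picture viewer there is one more tool, called after "Call:" by a JSON object that holds its "method" and its "body", one argument or row to a line. step_arm: Moves the arm, as the interface text tells. Scaled input: -1 to 1 covers 0.3 m each way for a shift and 45 degrees each way for a turn. Its arguments: {"type":"object","properties":{"steps":{"type":"array"}},"required":["steps"]}

```bash
mkdir -p pics; ls
python3 - <<'E'
from rig import *
import cv2,json,numpy as np
s=read_state(); print({k:np.round(v,3).tolist() for k,v in s.items()})
for n in ["scene","top"]:
    c=capture(n); cv2.imwrite(f"pics/{n}0.png",c["image"][:,:,::-1]); np.savez(f"{n}0.npz",**c)
    print(n,c["vertical_fov"],c["cx"],c["cy"],np.round(c["world_from_camera"],3).tolist())
E
```

```text
pics
{'time_s': 0.0, 'joint_positions': [63.797, 30.278, 82.157, -0.001, 67.688, -10.227], 'qvel': [-0.015, -0.011, -0.058, -0.037, -0.064, -0.048], 'tau': [-0.0, -44.005, -17.659, 0.063, 0.058, -0.0], 'position': [0.172, 0.6, 0.247], 'tcp_rot': [[-0.961, 0.275, -0.001], [0.275, 0.961, -0.002], [0.0, -0.002, -1.0]], 'force': [-0.406, -0.656, -0.455], 'moment': [0.021, 0.026, 0.008], 'grasp_force': 0.0, 'opening': 1.0}
scene 53.78566137035973 278.11220226062983 210.42422287551247 [[-0.71, 0.55, -0.439, 0.917], [0.704, 0.556, -0.442, 0.559], [0.001, -0.623, -0.782, 0.92], [0.0, 0.0, 0.0, 1.0]]
top 47.709379444137724 274.9098315146939 215.3037397968937 [[0.029, -0.989, 0.144, 0.247], [-0.999, -0.032, -0.02, 0.095], [0.025, -0.143, -0.989, 1.297], [0.0, 0.0, 0.0, 1.0]]
```

View pics/scene0.png

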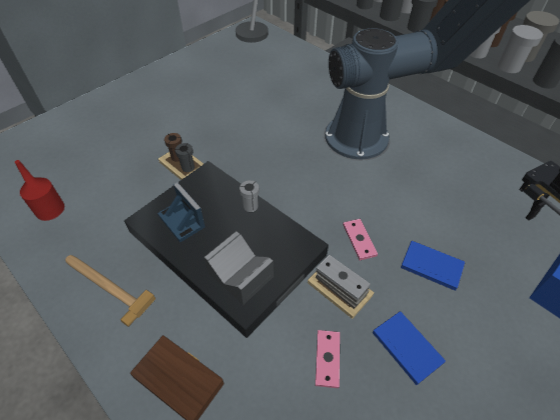

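View pics/top0.png

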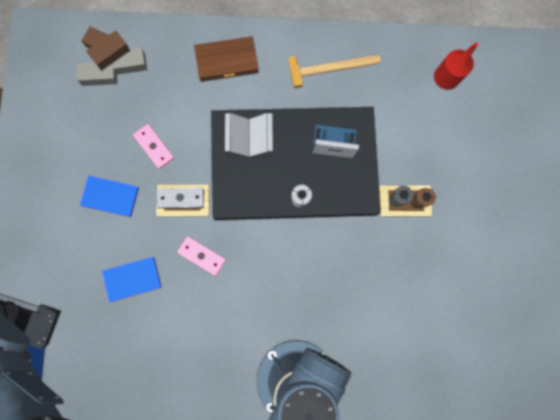

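The stack (bare steel) is at the +y end: top view px (181,197). The V-block is at (249,134), the angle plate at (336,142) with its face down toward the robot, collet A at (302,195), and collets B/C at about (403–425,196).

```bash
cat > h.py <<'E'
import numpy as np, cv2
def cast(c,px,z):
    h=c["image"].shape[0]; f=h/2/np.tan(np.radians(float(c["vertical_fov"]))/2)
    T=c["world_from_camera"]; px=np.atleast_2d(px).astype(float)
    d=np.c_[(px[:,0]-c["cx"])/f,(px[:,1]-c["cy"])/f,np.ones(len(px))]@T[:3,:3].T
    o=T[:3,3]; return o+d*((z-o[2])/d[:,2])[:,None]
def wray(s,c,px):
    """fisheye rays in world"""
    h=c["image"].shape[0]; f=h/2/np.tan(np.radians(float(c["vertical_fov"]))/2)
    px=np.atleast_2d(px).astype(float); u=px-[c["cx"],c["cy"]]; r=np.linalg.norm(u,axis=1)+1e-9; a=r/f
    d=np.c_[u/r[:,None]*np.sin(a)[:,None],np.cos(a)]
    T=np.eye(4);T[:3,:3]=s["tcp_rot"];T[:3,3]=s["position"]; T=T@c["T_tool_cam"]
    return T[:3,3],d@T[:3,:3].T
def wcast(s,c,px,z):
    o,d=wray(s,c,px); return o+d*((z-o[2])/d[:,2])[:,None]
def rect(mask,minA=100):
    cs,_=cv2.findContours(mask.astype(np.uint8),cv2.RETR_EXTERNAL,cv2.CHAIN_APPROX_NONE)
    return [c for c in cs if cv2.contourArea(c)>minA]
E
python3 - <<'E'
from h import *
c=dict(np.load("top0.npz")); im=c["image"]
b=im[95:225,140:450]; cv2.imwrite("pics/topcrop.png",cv2.resize(b,None,fx=2.5,fy=2.5,interpolation=cv2.INTER_CUBIC)[:,:,::-1])
hsv=cv2.cvtColor(im,cv2.COLOR_RGB2HSV)
def show(name,m,z,minA=100):
    for k in rect(m,minA):
        w=cast(c,k[:,0],z); r=cv2.minAreaRect((w[:,:2]*1000).astype(np.float32))
        print(name,np.round(r[0],1),np.round(r[1],1),round(r[2],1),"px",k[:,0].mean(0).round(), np.round(cv2.boxPoints(r)).tolist())
show("dark",hsv[:,:,2]<45,0.051,3000)
show("ply",(hsv[:,:,0]>12)&(hsv[:,:,0]<32)&(hsv[:,:,1]>70)&(hsv[:,:,2]>150),0.017,150)
g=im[185:212,150:215]
m=np.zeros(im.shape[:2],bool); m[180:215,145:212]=1
show("blank",m&(hsv[:,:,1]<60)&(hsv[:,:,2]>105)&(np.indices(m.shape)[1]>157),0.065,150)
print(hsv[190:206:5,150:215:5].tolist())
E
```

```text
ply [464.6 318.6] [ 77.5 131.5] 1.9 px [192. 208.] [[424.0, 383.0], [428.0, 252.0], [505.0, 254.0], [501.0, 386.0]]
ply [ 486.1 -287.4] [ 81.1 139.9] 1.9 px [401. 206.] [[443.0, -219.0], [448.0, -359.0], [529.0, -356.0], [524.0, -216.0]]
ply [880.2 -88.4] [ 89.4 261.6] 14.1 px [328.  67.] [[805.0, 28.0], [869.0, -226.0], [955.0, -204.0], [892.0, 49.0]]
blank [467.1 308.6] [ 90.8 140.4] 2.0 px [188. 192.] [[419.0, 377.0], [424.0, 237.0], [515.0, 240.0], [510.0, 380.0]]
[[[102, 33, 170], [103, 31, 172], [109, 10, 213], [111, 12, 211], [109, 13, 211], [111, 12, 212], [109, 13, 213], [109, 13, 213], [109, 13, 214], [106, 13, 214], [111, 12, 213], [23, 80, 225], [101, 23, 156]], [[102, 33, 169], [103, 31, 172], [110, 15, 210], [112, 13, 210], [108, 14, 214], [106, 14, 197], [101, 19, 109], [108, 15, 209], [108, 14, 214], [110, 13, 173], [110, 15, 208], [23, 77, 229], [100, 24, 157]], [[101, 32, 169], [102, 30, 171], [108, 13, 204], [110, 14, 213], [112, 13, 214], [110, 15, 204], [107, 17, 135], [112, 13, 215], [108, 12, 215], [106, 13, 214], [108, 12, 216], [23, 80, 227], [99, 26, 159]], [[102, 33, 170], [101, 23, 174], [109, 13, 210], [108, 15, 208], [108, 15, 207], [112, 14, 206], [109, 13, 208], [108, 12, 215], [109, 14, 204], [106, 14, 203], [108, 13, 195], [24, 68, 241], [99, 21, 160]]]
```

View pics/topcrop.png

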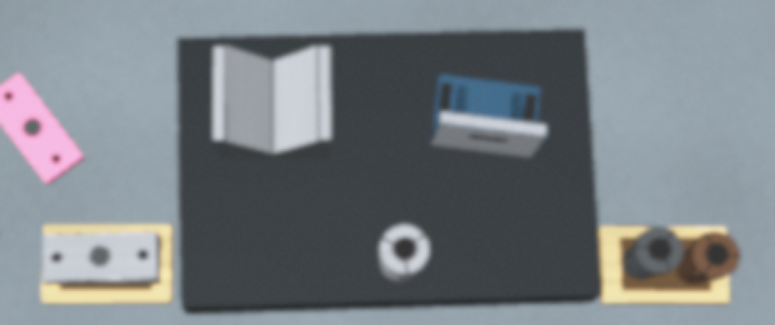

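The crop shows the blank at crop px (42–159, 233–283), the V-block tops at x 211–224 and 318–332 with the groove line at x≈274, the angle face foot from (432,147) to (535,158), and the collet at (404,249). Next I turn these into positions.

Run:
```python
from h import *
c=dict(np.load("top0.npz")); im=c["image"]
hsv=cv2.cvtColor(im,cv2.COLOR_RGB2HSV); V=hsv[:,:,2].astype(int);S=hsv[:,:,1]
def show(name,m,z,minA=100,roi=None):
    if roi: k=np.zeros_like(m); k[roi[1]:roi[3],roi[0]:roi[2]]=1; m=m&k
    for k in rect(m,minA):
        w=cast(c,k[:,0],z); r=cv2.minAreaRect((w[:,:2]*1000).astype(np.float32))
        print(name,np.round(r[0],1),np.round(r[1],1),round(r[2],1),np.round(cv2.boxPoints(r)).tolist())
show("granite",V<100,.051,3000,(205,100,390,225))
show("blank",(V>185)&(S<40),.065,150,(152,180,212,215))
def pts(n,p,z): print(n,(cast(c,np.array(p)/2.5+[140,95],z)*1000).round(1).tolist())
pts("Vtop corners L(far,near) R(far,near)",[(211,44),(211,140),(332,45),(332,139)],.123)
pts("groove far,near",[(274,60),(274,153)],.075)
pts("face foot L,R",[(432,147),(533,158)],.051)
pts("plate top front edge L,R",[(438,124),(546,136)],.131)
pts("collet top",[(404,249)],.129)
```

```text
granite [575.   20.8] [301.8 445.1] 3.5 [[411.0, 234.0], [438.0, -211.0], [739.0, -192.0], [712.0, 252.0]]
blank [464.  320.6] [ 53.2 122.1] 1.9 [[435.0, 381.0], [439.0, 259.0], [493.0, 260.0], [488.0, 383.0]]
Vtop corners L(far,near) R(far,near) [[680.3, 208.5, 123.0], [578.6, 204.0, 123.0], [684.0, 84.1, 123.0], [584.1, 81.1, 123.0]]
groove far,near [[682.7, 145.2, 75.0], [580.4, 141.4, 75.0]]
face foot L,R [[599.7, -28.3, 51.0], [591.4, -138.2, 51.0]]
plate top front edge L,R [[601.4, -26.0, 131.0], [592.8, -136.3, 131.0]]
collet top [[471.4, 5.7, 129.0]]
```

Call:
{"method": "step_arm", "body": {
  "steps": [
    [0,0,0,0,0,1,-1],
    [0,0,0,0,0,1,-1],
    [0,0,0,0,0,1,-1],
    [0,0,0,0,0,1,-1],
    [0,0,0,0,0,1,-1],
    [0,0,0,0,0,1,-1],
    [0,0,0,0,0,1,-1],
    [0,0,0,0,0,1,-1]
  ]
}}

```text
time_s: 0.77
position: [0.1718, 0.6005, 0.247]
tcp_rot: [[-0.485, 0.875, -0.001], [0.875, 0.485, -0.001], [-0.001, -0.001, -1.0]]
force: [-0.4, 0.1, -0.5]
opening: 1.003
grasp_force: 0.0
```

Call:
{"method": "step_arm", "body": {
  "steps": [
    [-0.9,0.3,0,0,0,0.6,-1],
    [-0.9,0.3,0,0,0,0.6,-1],
    [-0.9,0.3,0,0,0,0.6,-1],
    [-0.9,0.3,0,0,0,0.6,-1],
    [-0.9,0.3,0,0,0,0.6,-1],
    [-0.9,0.3,0,0,0,0.6,-1],
    [-0.9,0.3,0,0,0,0.6,-1],
    [-0.9,0.3,0,0,0,0.6,-1]
  ]
}}

```text
time_s: 1.43
position: [0.3867, 0.4046, 0.2475]
tcp_rot: [[-0.03, 1.0, 0.003], [1.0, 0.03, -0.002], [-0.002, 0.003, -1.0]]
force: [0.1, 0.5, 0.2]
opening: 1.001
grasp_force: 0.0
```

Run:
```python
from rig import *
import cv2,numpy as np
s=read_state(); print({k:np.round(v,4).tolist() for k,v in s.items() if k in("position","tcp_rot","joint_positions","force")})
c=capture("wrist"); cv2.imwrite("pics/w1.png",c["image"][:,:,::-1]); np.savez("w1.npz",**c,position=s["position"],tcp_rot=s["tcp_rot"])
print(c["vertical_fov"],c["cx"],c["cy"],np.round(c["T_tool_cam"],3).tolist())
```

```text
{'joint_positions': [34.9407, 25.1698, 91.6262, -0.187, 63.1267, 33.2847], 'position': [0.3867, 0.4046, 0.2475], 'tcp_rot': [[-0.0304, 0.9995, 0.0028], [0.9995, 0.0304, -0.0016], [-0.0017, 0.0027, -1.0]], 'force': [0.0614, 0.5435, 0.1721]}
65.70646984690485 275.81050241378324 206.8262102568048 [[-0.0, -0.966, -0.26, 0.071], [1.0, -0.0, 0.0, -0.001], [-0.0, -0.26, 0.966, -0.136], [0.0, 0.0, 0.0, 1.0]]
```

View pics/w1.png

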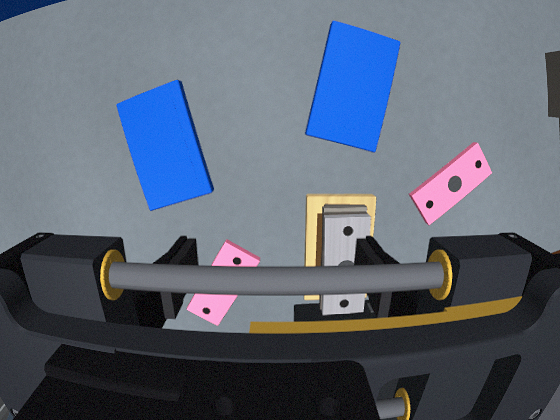

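The picture shows the blank's top at columns 323–370, rows 207–315, partly behind the gripper bar, with a duller blank showing beyond its +y end. I'll move toward −y so the camera sees it whole.

Call:
{"method": "step_arm", "body": {
  "steps": [
    [-0.52,0.24,0.1,0,0,0,-1],
    [-0.52,0.24,0.1,0,0,0,-1],
    [-0.52,0.24,0.1,0,0,0,-1],
    [-0.52,0.24,0.1,0,0,0,-1],
    [-0.52,0.24,0.1,0,0,0,-1],
    [-0.52,0.24,0.1,0,0,0,-1],
    [-0.52,0.24,0.1,0,0,0,-1]
  ]
}}

```text
time_s: 2.07
position: [0.4585, 0.2558, 0.2174]
tcp_rot: [[-0.035, 0.999, -0.001], [0.999, 0.035, 0.001], [0.001, -0.001, -1.0]]
force: [-0.1, 0.7, -0.9]
opening: 0.998
grasp_force: 0.0
```

```bash
cat >> h.py <<'E'
def shot(name,f):
    import rig
    s=rig.read_state(); c=rig.capture(name)
    if name=="wrist": c.update(position=s["position"],tcp_rot=s["tcp_rot"])
    np.savez(f+".npz",**c); cv2.imwrite(f"pics/{f}.png",c["image"][:,:,::-1])
    print("pos",np.round(s["position"],4).tolist(),"rot",np.round(s["tcp_rot"],4).tolist(),"J",np.round(s["joint_positions"],1).tolist(),"F",np.round(s["force"],1).tolist(),"op",round(float(s["opening"]),3),"t",round(float(s["time_s"]),2))
    return s,c
E
python3 - <<'E'
from h import *
s,c=shot("wrist","w2")
hsv=cv2.cvtColor(c["image"],cv2.COLOR_RGB2HSV); V=hsv[:,:,2]; S=hsv[:,:,1]
for k in rect((V>160)&(S<40),800):
    w=wcast(s,c,k[:,0],.065); r=cv2.minAreaRect((w[:,:2]*1000).astype(np.float32)); print(np.round(r,1) if 0 else (np.round(r[0],1),np.round(r[1],1),round(r[2],1)),cv2.boundingRect(k))
E
```

```text
pos [0.4585, 0.2558, 0.2174] rot [[-0.0351, 0.9994, -0.0011], [0.9994, 0.0351, 0.0007], [0.0008, -0.0011, -1.0]] J [16.9, 24.9, 98.2, 0.1, 56.9, 14.9] F [-0.1, 0.7, -0.9] op 0.998 t 2.07
(array([379.7, 129. ]), array([90. , 47.2]), 2.1) (163, 294, 79, 38)
(array([443.6, 318.7]), array([701.6, 256.1]), 2.8) (0, 0, 560, 265)
```

View pics/w2.png

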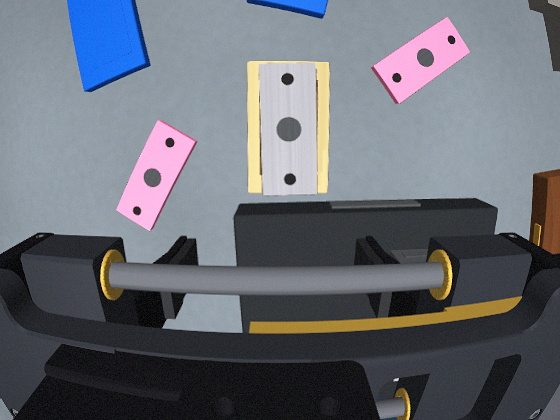

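The blank's top is at columns 260–316, rows 64–194, centre hole at (289,129), with the board's edge around it.

Run:
```python
from h import *
c=dict(np.load("w2.npz")); s=c
hsv=cv2.cvtColor(c["image"],cv2.COLOR_RGB2HSV); V=hsv[:,:,2]; S=hsv[:,:,1]
print("row100",list(zip(range(250,330,2),V[100,250:330:2].tolist(),S[100,250:330:2].tolist())))
roi=np.zeros(V.shape,bool); roi[58:202,248:330]=1
for k in rect(roi&(V<110)&(S<80),20):
    m=cv2.moments(k); p=(m["m10"]/m["m00"],m["m01"]/m["m00"]); print("hole",np.round(p,1),cv2.contourArea(k),(wcast(s,c,p,.065)*1000).round(1))
for t in (150,165):
  m=roi&(V>t)&(S<35)
  m=cv2.morphologyEx(m.astype(np.uint8),cv2.MORPH_OPEN,np.ones((5,5)))
  for k in rect(m,800):
    w=wcast(s,c,k[:,0],.065); r=cv2.minAreaRect((w[:,:2]*1000).astype(np.float32)); print((np.round(r[0],1),np.round(r[1],1),round(r[2],1)),cv2.boundingRect(k))
```

```text
row100 [(250, 246, 87), (252, 245, 91), (254, 247, 85), (256, 248, 84), (258, 255, 83), (260, 216, 15), (262, 210, 11), (264, 212, 8), (266, 203, 9), (268, 209, 9), (270, 209, 13), (272, 208, 7), (274, 211, 8), (276, 214, 12), (278, 207, 11), (280, 214, 10), (282, 212, 12), (284, 211, 6), (286, 209, 7), (288, 206, 11), (290, 213, 11), (292, 217, 9), (294, 208, 7), (296, 214, 11), (298, 211, 8), (300, 207, 10), (302, 210, 9), (304, 208, 10), (306, 213, 10), (308, 208, 11), (310, 207, 7), (312, 209, 12), (314, 215, 8), (316, 139, 39), (318, 241, 99), (320, 240, 94), (322, 240, 91), (324, 241, 92), (326, 243, 93), (328, 242, 97)]
hole [289.6 178.9] 85.0 [[469.3 275.6  65. ]]
hole [288.4 128.9] 396.0 [[466.4 320.4  65. ]]
hole [287.1  78.5] 91.0 [[463.6 365.3  65. ]]
(array([466.7, 317.3]), array([ 53.2, 124.5]), 2.9) (259, 63, 60, 139)
(array([466.4, 317.4]), array([ 49.3, 124.6]), 3.2) (259, 63, 58, 139)
```

Call:
{"method": "step_arm", "body": {
  "steps": [
    [0.215,0.034,0.1,0,0,-0.03,-1],
    [0.215,0.034,0.2,0,0,-0.03,-1],
    [0.215,0.034,0.32,0,0,-0.03,-1],
    [0.215,0.034,0.36,0,0,-0.03,-1],
    [0.215,0.034,0.36,0,0,-0.03,-1],
    [0.215,0.034,0.36,0,0,-0.03,-1]
  ]
}}

```text
time_s: 2.62
position: [0.4656, 0.3216, 0.1091]
tcp_rot: [[-0.062, 0.998, -0.002], [0.998, 0.062, -0.0], [-0.0, -0.002, -1.0]]
force: [0.5, -0.4, 0.7]
opening: 0.997
grasp_force: 0.0
```

Run:
```python
from h import *
s,c=shot("wrist","w3")
cv2.imwrite("pics/w3.png",c["image"][:,:,::-1])
```

```text
pos [0.4656, 0.3216, 0.1091] rot [[-0.062, 0.9981, -0.0017], [0.9981, 0.062, -0.0004], [-0.0003, -0.0017, -1.0]] J [23.3, 36.9, 97.2, 0.0, 46.0, 19.7] F [0.5, -0.4, 0.7] op 0.997 t 2.62
```

View pics/w3.png

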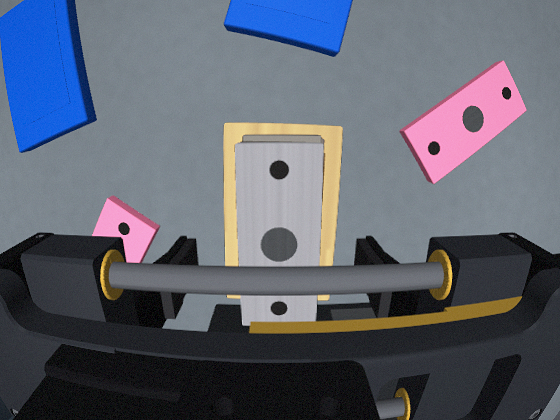

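The holes line up at column ≈279.5 (rows 170, 244, 308), so the yaw is right and the blank lies about 1 mm to tool +y. I go down and close.

Call:
{"method": "step_arm", "body": {
  "steps": [
    [-0.004,0.003,0.05,0,0,0,-1],
    [-0.004,0.003,0.08,0,0,0,-1],
    [-0.004,0.003,0.094,0,0,0,-1],
    [-0.004,0.003,0.094,0,0,0,-0.7],
    [-0.004,0.003,0.094,0,0,0,-0.4],
    [-0.004,0.003,0.094,0,0,0,-0.25],
    [-0.004,0.003,0.094,0,0,0,-0.22],
    [-0.004,0.003,0.094,0,0,0,-0.2]
  ]
}}

```text
time_s: 3.33
position: [0.4683, 0.3188, 0.0819]
tcp_rot: [[-0.059, 0.998, 0.001], [0.998, 0.059, 0.0], [0.0, 0.001, -1.0]]
force: [-0.5, -1.0, -0.7]
opening: 0.707
grasp_force: 0.0
```

Call:
{"method": "step_arm", "body": {
  "steps": [
    [0,0,0,0,0,0,-0.19],
    [0,0,0,0,0,0,-0.18],
    [0,0,0,0,0,0,-0.17],
    [0,0,0,0,0,0,-0.16],
    [0,0,0,0,0,0,-0.15],
    [0,0,0,0,0,0,-0.14]
  ]
}}

```text
time_s: 3.83
position: [0.4674, 0.3187, 0.0813]
tcp_rot: [[-0.059, 0.998, -0.001], [0.998, 0.059, -0.0], [-0.0, -0.001, -1.0]]
force: [-1.6, -0.2, 0.5]
opening: 0.574
grasp_force: 0.7
```

Call:
{"method": "step_arm", "body": {
  "steps": [
    [0,0,0,0,0,0,-0.1],
    [0,0,0,0,0,0,0.1],
    [0,0,0,0,0,0,1],
    [0,0,0,0,0,0,1]
  ]
}}

```text
time_s: 4.17
position: [0.4674, 0.3187, 0.0813]
tcp_rot: [[-0.059, 0.998, -0.001], [0.998, 0.059, -0.0], [-0.0, -0.001, -1.0]]
force: [-2.9, -0.0, 1.7]
opening: 0.57
grasp_force: 30.0
```

Call:
{"method": "step_arm", "body": {
  "steps": [
    [-0.01,0,0,0,0,0,1],
    [-0.03,0,0,0,0,0,1],
    [-0.06,0,0,0,0,0,1],
    [-0.09,0,0,0,0,0,1],
    [-0.12,0,0,0,0,0,1],
    [-0.15,0,0,0,0,0,1],
    [-0.18,0,0,0,0,0,1],
    [-0.2,0,0,0,0,0,1]
  ]
}}

```text
time_s: 4.83
position: [0.4715, 0.2573, 0.0812]
tcp_rot: [[-0.058, 0.998, -0.001], [0.998, 0.058, -0.001], [-0.0, -0.001, -1.0]]
force: [0.8, 1.0, -2.4]
opening: 0.568
grasp_force: 30.0
```

Run:
```python
from h import *
s,c=shot("scene","s1")
i=c["image"][190:340,200:400]; cv2.imwrite("pics/s1c.png",cv2.resize(i,None,fx=4,fy=4,interpolation=cv2.INTER_CUBIC)[:,:,::-1])
```

```text
pos [0.4715, 0.2573, 0.0812] rot [[-0.058, 0.9983, -0.0007], [0.9983, 0.058, -0.0005], [-0.0005, -0.0007, -1.0]] J [16.7, 38.2, 102.1, -0.0, 39.7, 13.4] F [0.8, 1.0, -2.4] op 0.568 t 4.83
```

View pics/s1c.png

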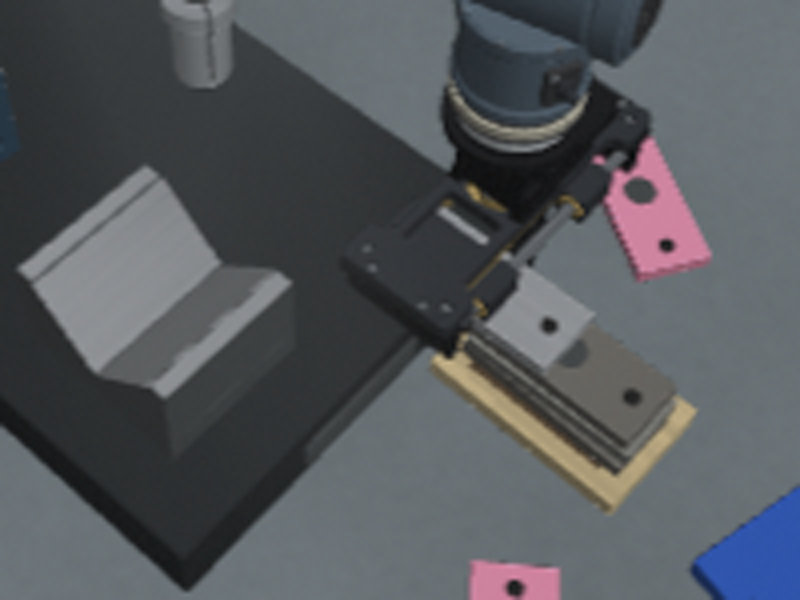

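The top blank slides off and the darker second blank stays on the stack (crop px (620,380)). I continue.

Call:
{"method": "step_arm", "body": {
  "steps": [
    [-0.02,0,0,0,0,0,1],
    [-0.05,0,0,0,0,0,1],
    [-0.09,0,0,0,0,0,1],
    [-0.13,0,0,0,0,0,1],
    [-0.17,0,0,0,0,0,1],
    [-0.22,0,0,0,0,0,1],
    [-0.27,0,0,0,0,0,1],
    [-0.3,0,0,0,0,0,1]
  ]
}}

```text
time_s: 5.55
position: [0.4765, 0.1668, 0.0811]
tcp_rot: [[-0.058, 0.998, -0.001], [0.998, 0.058, -0.001], [-0.001, -0.001, -1.0]]
force: [-0.1, 0.4, -5.0]
opening: 0.571
grasp_force: 30.0
```

Call:
{"method": "step_arm", "body": {
  "steps": [
    [0,0,0.002,0,0,0,1],
    [0,0,0.004,0,0,0,1],
    [0,0,0.006,0,0,0,1],
    [0,0,0.006,0,0,0,1]
  ]
}}

```text
time_s: 5.88
position: [0.4767, 0.1695, 0.0794]
tcp_rot: [[-0.059, 0.998, -0.0], [0.998, 0.059, 0.0], [0.0, -0.0, -1.0]]
force: [0.3, -0.7, -4.5]
opening: 0.572
grasp_force: 30.0
```

Run:
```python
from h import *
s,c=shot("wrist","w4")
```

```text
pos [0.4767, 0.1695, 0.0794] rot [[-0.0595, 0.9982, -0.0002], [0.9982, 0.0595, 0.0001], [0.0001, -0.0002, -1.0]] J [6.9, 37.1, 106.7, 0.0, 36.2, 3.5] F [0.3, -0.7, -4.5] op 0.572 t 5.88
```

View pics/w4.png

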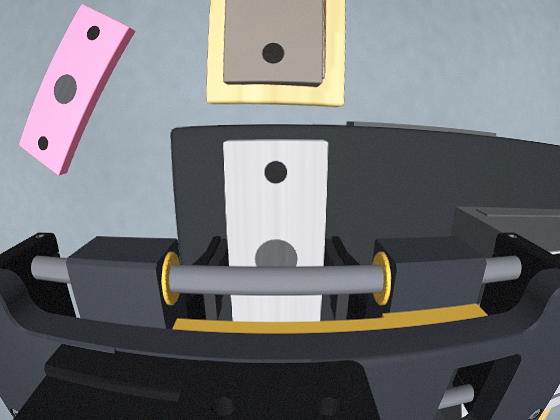

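The blank is wholly over the granite (far end at row 141, granite edge at row 128), and blank 2's end is at row 83, in place. I lower until it touches.

Call:
{"method": "step_arm", "body": {
  "steps": [
    [0,0,0.002,0,0,0,1],
    [0,0,0.002,0,0,0,1],
    [0,0,0.003,0,0,0,1],
    [0,0,0.003,0,0,0,1]
  ]
}}

```text
time_s: 6.27
position: [0.4768, 0.1696, 0.0793]
tcp_rot: [[-0.059, 0.998, 0.0], [0.998, 0.059, 0.001], [0.0, 0.0, -1.0]]
force: [-1.8, 1.8, 4.3]
opening: 0.571
grasp_force: 30.0
```

Contact: the vertical force went from −4.5 to +4.3 N, so the blank rests on the granite. Now I lift from the granite, then tilt 45° in the air.

Call:
{"method": "step_arm", "body": {
  "steps": [
    [0,0,-0.01,0,0,0,1],
    [0,0,-0.04,0,0,0,1],
    [0,0,-0.12,0,0,0,1],
    [0,0,-0.22,0,0,0,1],
    [0,0,-0.33,0,0,0,1],
    [0,0,-0.44,0,0,0,1],
    [0,0,-0.53,0,0,0,1],
    [0,0,-0.55,0,0,0,1]
  ]
}}

```text
time_s: 6.93
position: [0.4793, 0.1692, 0.2483]
tcp_rot: [[-0.059, 0.998, 0.01], [0.998, 0.059, 0.001], [0.0, 0.01, -1.0]]
force: [1.5, -0.4, -5.2]
opening: 0.568
grasp_force: 30.0
```

Call:
{"method": "step_arm", "body": {
  "steps": [
    [0,0.05,0,0,0.1,-0.03,1],
    [0,0.12,0,0,0.25,-0.03,1],
    [0,0.2,0,0,0.4,-0.03,1],
    [0,0.28,0,0,0.55,-0.03,1],
    [0,0.36,0,0,0.7,-0.03,1],
    [0,0.44,0,0,0.85,-0.03,1],
    [0,0.5,0,0,0.95,-0.03,1],
    [0,0.52,0,0,1,-0.03,1]
  ]
}}

```text
time_s: 7.6
position: [0.6355, 0.1749, 0.2396]
tcp_rot: [[-0.058, 0.997, -0.047], [0.705, 0.075, 0.705], [0.706, 0.008, -0.708]]
force: [0.6, -0.5, -4.8]
opening: 0.573
grasp_force: 30.0
```

Run:
```python
from h import *
s,c=shot("wrist","w5")
c4=dict(np.load("w4.npz"))
hsv=cv2.cvtColor(c4["image"],cv2.COLOR_RGB2HSV); V=hsv[:,:,2]; roi=np.zeros(V.shape,bool); roi[155:190,255:297]=1
for k in rect(roi&(V<120),20):
    m=cv2.moments(k); p=(m["m10"]/m["m00"],m["m01"]/m["m00"]); w=wcast(c4,c4,p,.063); print(np.round(p,1),"hole in tool",((w-c4["position"])@c4["tcp_rot"]*1000).round(1))
def edge(c,row,a,b):  # subpixel strongest gradients
    g=cv2.cvtColor(c["image"],cv2.COLOR_RGB2GRAY).astype(float); return None
c=dict(np.load("top0.npz")); g=cv2.cvtColor(c["image"],cv2.COLOR_RGB2GRAY).astype(int)
for r in (115,125,135,145): print(r,list(zip(range(220,280),g[r,220:280].tolist())))
for x in (228,249,270): print(x,list(zip(range(106,162),g[106:162,x].tolist())))
```

```text
pos [0.6355, 0.1749, 0.2396] rot [[-0.0584, 0.9972, -0.0475], [0.7054, 0.0748, 0.7049], [0.7064, 0.0076, -0.7078]] J [-11.9, 38.0, 82.9, 44.0, 78.5, -33.2] F [0.6, -0.5, -4.8] op 0.573 t 7.6
[275.4 171.7] hole in tool [[47.1 -1.  16.4]]
115 [(220, 63), (221, 62), (222, 63), (223, 69), (224, 101), (225, 151), (226, 186), (227, 200), (228, 197), (229, 179), (230, 162), (231, 156), (232, 154), (233, 149), (234, 145), (235, 138), (236, 127), (237, 117), (238, 106), (239, 95), (240, 86), (241, 78), (242, 71), (243, 68), (244, 65), (245, 64), (246, 63), (247, 62), (248, 63), (249, 63), (250, 64), (251, 64), (252, 65), (253, 66), (254, 71), (255, 77), (256, 88), (257, 101), (258, 114), (259, 133), (260, 151), (261, 166), (262, 180), (263, 192), (264, 199), (265, 196), (266, 182), (267, 181), (268, 193), (269, 201), (270, 195), (271, 169), (272, 125), (273, 85), (274, 66), (275, 62), (276, 62), (277, 62), (278, 62), (279, 63)]
125 [(220, 62), (221, 62), (222, 63), (223, 72), (224, 112), (225, 165), (226, 197), (227, 206), (228, 199), (229, 179), (230, 162), (231, 157), (232, 159), (233, 158)
[... 3265 characters left out ...]
64), (159, 64), (160, 65), (161, 64)]
270 [(106, 159), (107, 154), (108, 135), (109, 97), (110, 69), (111, 69), (112, 93), (113, 140), (114, 180), (115, 195), (116, 198), (117, 199), (118, 198), (119, 198), (120, 199), (121, 199), (122, 199), (123, 199), (124, 198), (125, 198), (126, 198), (127, 200), (128, 198), (129, 199), (130, 200), (131, 200), (132, 202), (133, 202), (134, 202), (135, 202), (136, 203), (137, 204), (138, 204), (139, 205), (140, 204), (141, 204), (142, 204), (143, 205), (144, 204), (145, 204), (146, 204), (147, 204), (148, 202), (149, 192), (150, 161), (151, 113), (152, 71), (153, 63), (154, 59), (155, 60), (156, 62), (157, 60), (158, 63), (159, 64), (160, 64), (161, 64)]
```

Run:
```python
from h import *
c=dict(np.load("top0.npz")); C=lambda p,z:(cast(c,p,z)*1000).round(1).tolist()
print("L edge",C([(224.4,120),(224.25,145)],.123),"R",C([(271.9,120),(272.3,145)],.123))
print("front",C([(228,150.8),(270,150.6)],.123),"back",C([(228,112.8),(270,112.8)],.123))
print("groove",C([(249.3,120),(249.3,152)],.075))
g=cv2.cvtColor(c["image"],cv2.COLOR_RGB2GRAY).astype(int)
for x in (318,326,336,346,352): print(x,g[136:166,x].tolist())
for y in (147,151): print(y,g[y,306:324].tolist(),g[y,345:365].tolist())
```

```text
L edge [[660.5, 207.7, 123.0], [594.3, 205.1, 123.0]] R [[665.1, 85.8, 123.0], [598.8, 82.8, 123.0]]
front [[579.5, 194.9, 123.0], [583.8, 88.2, 123.0]] back [[680.1, 199.3, 123.0], [684.2, 91.3, 123.0]]
groove [[679.9, 145.9, 75.0], [591.8, 142.6, 75.0]]
318 [57, 62, 85, 133, 179, 201, 202, 186, 157, 132, 124, 122, 121, 121, 121, 120, 113, 99, 78, 66, 65, 64, 65, 64, 63, 64, 64, 64, 64, 64]
326 [88, 88, 89, 105, 143, 183, 204, 204, 191, 161, 135, 123, 119, 117, 118, 119, 118, 115, 100, 79, 66, 64, 64, 64, 65, 64, 64, 65, 65, 64]
336 [101, 101, 100, 100, 110, 135, 173, 199, 206, 197, 173, 143, 122, 105, 91, 100, 115, 119, 116, 104, 82, 68, 64, 64, 65, 64, 64, 65, 65, 66]
346 [75, 74, 74, 74, 74, 79, 108, 153, 193, 206, 203, 183, 152, 128, 122, 121, 121, 120, 120, 118, 107, 87, 71, 65, 64, 63, 64, 65, 63, 63]
352 [56, 58, 57, 56, 58, 61, 76, 117, 165, 197, 206, 197, 172, 140, 123, 121, 121, 120, 118, 113, 104, 90, 73, 64, 64, 63, 64, 65, 64, 64]
147 [63, 63, 64, 65, 63, 64, 66, 76, 95, 111, 118, 121, 122, 121, 123, 121, 122, 123] [178, 183, 186, 188, 189, 193, 195, 197, 199, 201, 204, 202, 187, 150, 102, 71, 64, 63, 63, 62]
151 [64, 65, 64, 65, 66, 70, 84, 101, 113, 118, 118, 119, 120, 121, 121, 121, 121, 120] [121, 121, 121, 120, 122, 121, 121, 121, 120, 119, 113, 101, 85, 71, 63, 63, 63, 64, 63, 63]
```

```bash
cat >> h.py <<'E'
def go(pos,R,s=None):
    """print normalised move (tool axes) from current pose to world target"""
    import rig; from scipy.spatial.transform import Rotation as Ro
    s=s or rig.read_state(); R0=np.array(s["tcp_rot"]); d=R0.T@(np.array(pos)-s["position"])
    w=np.degrees(Ro.from_matrix(R0.T@R).as_rotvec())
    print("move",np.round(np.r_[d/.3,w/45],3).tolist())
def lean(yaw,sgn=1):  # tool rot with tool y along groove, z tilted 45 to lateral*sgn
    a=np.radians(yaw); y=np.array([np.cos(a),np.sin(a),0]); l=np.array([-np.sin(a),np.cos(a),0]); k=np.array([0,0,1.])
    z=(sgn*l-k)/2**.5; return np.c_[np.cross(y,z),y,z]
E
python3 - <<'E'
from h import *
print(lean(2.3).round(3)); go([.6312,.1657,.170],lean(2.3))
E
```

```text
[[-0.028  0.999 -0.028]
 [ 0.707  0.04   0.707]
 [ 0.707  0.    -0.707]]
move [-0.183, -0.016, 0.142, -0.026, 0.001, 0.036]
```

Call:
{"method": "step_arm", "body": {
  "steps": [
    [-0.03,-0.016,0.02,-0.026,0,0.036,1],
    [-0.07,-0.016,0.055,-0.026,0,0.036,1],
    [-0.11,-0.016,0.085,-0.026,0,0.036,1],
    [-0.14,-0.016,0.11,-0.026,0,0.036,1],
    [-0.17,-0.016,0.13,-0.026,0,0.036,1],
    [-0.183,-0.016,0.142,-0.026,0,0.036,1],
    [-0.183,-0.016,0.142,-0.026,0,0.036,1],
    [-0.183,-0.016,0.142,-0.026,0,0.036,1]
  ]
}}

```text
time_s: 8.32
position: [0.6292, 0.1694, 0.1745]
tcp_rot: [[-0.035, 0.999, -0.03], [0.706, 0.046, 0.707], [0.707, 0.003, -0.707]]
force: [-0.3, -0.5, -4.3]
opening: 0.569
grasp_force: 30.0
```

Run:
```python
from h import *
s,c=shot("top","t2"); go([.6312,.1657,.142],lean(2.3))
s,c=shot("wrist","w6")
```

```text
pos [0.6292, 0.1694, 0.1745] rot [[-0.0346, 0.9989, -0.0302], [0.7059, 0.0459, 0.7068], [0.7075, 0.0031, -0.7067]] J [-12.6, 42.4, 86.7, 45.8, 72.4, -38.4] F [-0.3, -0.5, -4.3] op 0.569 t 8.32
move [-0.087, 0.005, 0.069, -0.001, -0.0, 0.009]
pos [0.6295, 0.1694, 0.1751] rot [[-0.0353, 0.9989, -0.0295], [0.706, 0.0458, 0.7067], [0.7073, 0.0042, -0.7069]] J [-12.6, 42.4, 86.7, 45.8, 72.4, -38.4] F [0.3, 0.2, -4.4] op 0.568 t 8.37
```

Call:
{"method": "step_arm", "body": {
  "steps": [
    [-0.03,0.005,0.02,0,0,0.009,1],
    [-0.055,0.005,0.04,0,0,0.009,1],
    [-0.075,0.005,0.06,0,0,0.009,1],
    [-0.087,0.005,0.069,0,0,0.009,1],
    [-0.087,0.005,0.069,0,0,0.009,1],
    [-0.087,0.005,0.069,0,0,0.009,1]
  ]
}}

```text
time_s: 8.92
position: [0.6306, 0.1655, 0.1409]
tcp_rot: [[-0.026, 0.999, -0.031], [0.706, 0.04, 0.707], [0.708, -0.003, -0.706]]
force: [0.3, 0.3, -5.0]
opening: 0.575
grasp_force: 30.0
```

Call:
{"method": "step_arm", "body": {
  "steps": [
    [0,0,0,0,0,0,1],
    [0,0,0,0,0,0,1]
  ]
}}

```text
time_s: 9.08
position: [0.6311, 0.1655, 0.142]
tcp_rot: [[-0.028, 0.999, -0.029], [0.706, 0.041, 0.707], [0.707, -0.001, -0.707]]
force: [1.2, -0.1, -5.3]
opening: 0.568
grasp_force: 30.0
```

Call:
{"method": "step_arm", "body": {
  "steps": [
    [-0.0024,0,0.0024,0,0,0,1],
    [-0.0047,0,0.0047,0,0,0,1],
    [-0.0071,0,0.0071,0,0,0,1],
    [-0.0071,0,0.0071,0,0,0,1]
  ]
}}

```text
time_s: 9.42
position: [0.6308, 0.1655, 0.1385]
tcp_rot: [[-0.027, 0.999, -0.03], [0.707, 0.041, 0.706], [0.707, -0.002, -0.707]]
force: [-0.1, -0.5, -4.6]
opening: 0.573
grasp_force: 30.0
```

Call:
{"method": "step_arm", "body": {
  "steps": [
    [-0.0012,0,0.0012,0,0,0,1],
    [-0.0024,0,0.0024,0,0,0,1],
    [-0.0024,0,0.0024,0,0,0,1]
  ]
}}

```text
time_s: 9.67
position: [0.6308, 0.1655, 0.1374]
tcp_rot: [[-0.027, 0.999, -0.03], [0.706, 0.041, 0.707], [0.707, -0.002, -0.707]]
force: [0.5, 0.1, -5.4]
opening: 0.574
grasp_force: 30.0
```

Call:
{"method": "step_arm", "body": {
  "steps": [
    [-0.0012,0,0.0012,0,0,0,1],
    [-0.0024,0,0.0024,0,0,0,1],
    [-0.0024,0,0.0024,0,0,0,1]
  ]
}}

```text
time_s: 9.92
position: [0.6309, 0.1655, 0.1365]
tcp_rot: [[-0.027, 0.999, -0.03], [0.706, 0.041, 0.707], [0.707, -0.002, -0.707]]
force: [0.2, 0.2, -4.7]
opening: 0.573
grasp_force: 30.0
```

Seat is calculated at 0.136, and there is no contact yet. I continue in small steps.

Call:
{"method": "step_arm", "body": {
  "steps": [
    [-0.0012,0,0.0012,0,0,0,1],
    [-0.0024,0,0.0024,0,0,0,1],
    [-0.0024,0,0.0024,0,0,0,1]
  ]
}}

```text
time_s: 10.17
position: [0.6309, 0.1657, 0.1362]
tcp_rot: [[-0.028, 0.999, -0.03], [0.706, 0.041, 0.708], [0.708, -0.002, -0.706]]
force: [-1.2, -0.7, -2.0]
opening: 0.569
grasp_force: 30.0
```

Call:
{"method": "step_arm", "body": {
  "steps": [
    [-0.0012,0,0.0012,0,0,0,1],
    [-0.0024,0,0.0024,0,0,0,1],
    [-0.0024,0,0.0024,0,0,0,1]
  ]
}}

```text
time_s: 10.42
position: [0.6309, 0.1657, 0.1362]
tcp_rot: [[-0.028, 0.999, -0.03], [0.705, 0.041, 0.708], [0.709, -0.001, -0.705]]
force: [-1.8, -1.8, 5.4]
opening: 0.569
grasp_force: 30.0
```

Contact at the calculated seat height: z 0.1362, vertical force up 10 N with little side force, so both flanks carry it. I release.

Call:
{"method": "step_arm", "body": {
  "steps": [
    [0.0012,0,-0.0012,0,0,0,1],
    [0.0012,0,-0.0012,0,0,0,-0.1],
    [0.0012,0,-0.0012,0,0,0,-0.2],
    [0.0012,0,-0.0012,0,0,0,-0.4],
    [0.0012,0,-0.0012,0,0,0,-1],
    [0.0012,0,-0.0012,0,0,0,-1],
    [0.0012,0,-0.0012,0,0,0,-1],
    [0.0012,0,-0.0012,0,0,0,-1]
  ]
}}

```text
time_s: 11.08
position: [0.6309, 0.1655, 0.1348]
tcp_rot: [[-0.027, 0.999, -0.03], [0.707, 0.041, 0.706], [0.707, -0.002, -0.707]]
force: [0.1, 0.9, 0.1]
opening: 0.895
grasp_force: 0.0
```

Call:
{"method": "step_arm", "body": {
  "steps": [
    [0,0,-0.03,0,0,0,-1],
    [0,0,-0.1,0,0,0,-1],
    [0,0,-0.2,0,0,0,-1],
    [0,0,-0.32,0,0,0,-1],
    [0,0,-0.42,0,0,0,-1],
    [0,0,-0.5,0,0,0,-1],
    [0,0,-0.5,0,0,0,-1]
  ]
}}

```text
time_s: 11.67
position: [0.6383, 0.055, 0.2451]
tcp_rot: [[-0.031, 0.999, -0.02], [0.709, 0.036, 0.704], [0.704, 0.007, -0.71]]
force: [-0.1, 0.5, 0.2]
opening: 0.995
grasp_force: 0.0
```

Run:
```python
from h import *
s,c=shot("wrist","w7")
a=cv2.resize(c["image"],(400,300))
s,c=shot("scene","s7"); b=cv2.resize(c["image"][180:330,170:370],(400,300),interpolation=cv2.INTER_CUBIC)
s,c=shot("top","t7"); d=cv2.resize(c["image"][95:225,140:450],(800,300)[:2],interpolation=cv2.INTER_CUBIC)
cv2.imwrite("pics/m7.png",np.vstack([np.hstack([a,b]),d])[:,:,::-1])
```

```text
pos [0.6383, 0.055, 0.2451] rot [[-0.0307, 0.9993, -0.0205], [0.7092, 0.0362, 0.7041], [0.7044, 0.0071, -0.7098]] J [-22.2, 38.3, 81.0, 40.4, 84.3, -37.3] F [-0.1, 0.5, 0.2] op 0.995 t 11.67
pos [0.6369, 0.057, 0.2432] rot [[-0.0291, 0.9993, -0.0241], [0.7081, 0.0376, 0.7051], [0.7055, 0.0035, -0.7087]] J [-22.0, 38.4, 81.2, 40.4, 84.2, -37.3] F [0.7, 0.1, 0.2] op 1.0 t 11.72
pos [0.6356, 0.0585, 0.2417] rot [[-0.0276, 0.9992, -0.0279], [0.7071, 0.0392, 0.706], [0.7066, -0.0002, -0.7076]] J [-21.9, 38.5, 81.4, 40.4, 84.2, -37.3] F [-0.3, 0.3, -0.4] op 1.0 t 11.77
```

View pics/m7.png

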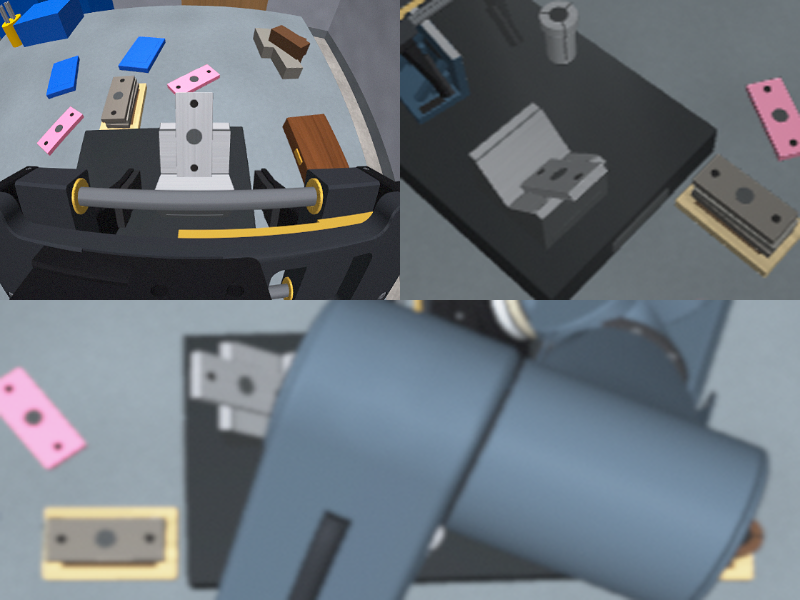

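The blank leans steadily in the groove on the +y flank (top-left view (193,135), scene view (565,180)) and the stack is untouched. Now to regrip from the upper end, with the tool tilted the other way.

```bash
cat >> h.py <<'E'
def down(yaw):
    a=np.radians(yaw); y=np.array([np.cos(a),np.sin(a),0]); z=np.array([0,0,-1.]); return np.c_[np.cross(y,z),y,z]
E
python3 - <<'E'
from h import *
go([.630,.16,.31],down(2.3))
E
```

```text
move [0.4, -0.003, 0.074, -0.003, -1.0, -0.001]
```

Call:
{"method": "step_arm", "body": {
  "steps": [
    [0.1,0,0.01,0,-0.1,0,-1],
    [0.2,0,0.03,0,-0.25,0,-1],
    [0.3,0,0.05,0,-0.4,0,-1],
    [0.4,0,0.074,0,-0.55,0,-1],
    [0.4,0,0.074,0,-0.7,0,-1],
    [0.4,0,0.074,0,-0.85,0,-1],
    [0.4,0,0.074,0,-0.97,0,-1],
    [0.4,0,0.074,0,-1,0,-1]
  ]
}}

```text
time_s: 12.48
position: [0.6296, 0.1643, 0.3092]
tcp_rot: [[-0.047, 0.999, -0.004], [0.999, 0.047, -0.002], [-0.002, -0.004, -1.0]]
force: [-0.5, 0.3, -0.0]
opening: 0.998
grasp_force: 0.0
```

Run:
```python
from h import *
import rig
s=rig.read_state(); print(np.round(s["joint_positions"],1), np.round(s["position"],4))
print(lean(2.3,-1).round(3)); go([.6264,.2762,.235],lean(2.3,-1))
```

```text
[ 4.8 29.1 73.8 -0.1 77.4  2.2] [0.6296 0.1643 0.3092]
[[-0.028  0.999  0.028]
 [ 0.707  0.04  -0.707]
 [-0.707  0.    -0.707]]
move [0.373, 0.008, 0.247, -0.001, -0.998, 0.011]
```

Call:
{"method": "step_arm", "body": {
  "steps": [
    [0.1,0.008,0,0,-0.12,0.01,-1],
    [0.2,0.008,0,0,-0.27,0.01,-1],
    [0.3,0.008,0.02,0,-0.42,0.01,-1],
    [0.373,0.008,0.06,0,-0.57,0.01,-1],
    [0.373,0.008,0.12,0,-0.72,0.01,-1],
    [0.373,0.008,0.18,0,-0.87,0.01,-1],
    [0.373,0.008,0.23,0,-0.98,0.01,-1],
    [0.373,0.008,0.247,0,-0.998,0.01,-1]
  ]
}}

```text
time_s: 13.15
position: [0.6254, 0.2733, 0.2276]
tcp_rot: [[-0.036, 0.999, 0.017], [0.704, 0.037, -0.709], [-0.709, -0.013, -0.705]]
force: [-0.6, 0.1, -0.4]
opening: 1.001
grasp_force: 0.0
```

Call:
{"method": "step_arm", "body": {
  "steps": [
    [0,0,0,0,0,0,-1],
    [0,0,0,0,0,0,-1],
    [0,0,0,0,0,0,-1]
  ]
}}

```text
time_s: 13.4
position: [0.6301, 0.2709, 0.2381]
tcp_rot: [[-0.02, 0.999, 0.025], [0.71, 0.032, -0.704], [-0.704, 0.004, -0.71]]
force: [0.2, 0.1, 0.0]
opening: 1.002
grasp_force: 0.0
```

Run:
```python
from h import *
s,c=shot("wrist","w8")
go([.6287,.2196,.1584],lean(2.3,-1),s)
# expected: blank upper face plane, holes along centreline; project for comparison
o=np.array([.632,.1447,.075]); a=np.radians(2.3); l=np.array([-np.sin(a),np.cos(a),0]);k=np.array([0,0,1.]); u=(l+k)/2**.5;n=(k-l)/2**.5;g=np.cross(l,k)
T=np.eye(4);T[:3,:3]=s["tcp_rot"];T[:3,3]=s["position"]; T=T@c["T_tool_cam"]; f=210/np.tan(np.radians(c["vertical_fov"]/2))
def proj(p):
    q=T[:3,:3].T@(p-T[:3,3]); r=np.hypot(q[0],q[1]); th=np.arctan2(r,q[2]); return (np.array([c["cx"],c["cy"]])+q[:2]/r*th*f).round(1)
for nm,t,h,w in [("endface c",120,6,0),("end -25",120,6,-25),("end +25",120,6,25),("end0+25",120,0,25),("hole hi under",105,0,0),("hole mid under",60,0,0)]:
    print(nm,proj(o+u*t/1000+n*h/1000+g*w/1000))
```

```text
pos [0.6301, 0.2709, 0.2381] rot [[-0.02, 0.9995, 0.0251], [0.7096, 0.0319, -0.7039], [-0.7043, 0.0037, -0.7099]] J [28.7, 47.8, 60.6, -39.1, 94.4, 32.1] F [0.2, 0.1, 0.0] op 1.002 t 13.4
move [0.066, -0.011, 0.309, -0.004, -0.005, -0.011]
endface c [272.6 196.4]
end -25 [236.9 196.8]
end +25 [308.3 196.2]
end0+25 [308.4 187.8]
hole hi under [272.7 184. ]
hole mid under [273.4 174.3]
```

Run:
```python
from h import *
c=dict(np.load("w8.npz")); g=cv2.cvtColor(c["image"],cv2.COLOR_RGB2GRAY).astype(int)
for r in (180,188,196,204): print(r,g[r,222:322:2].tolist())
print(g[165:235:2,272].tolist(), g[165:235:2,255].tolist())
```

```text
180 [78, 72, 108, 250, 246, 246, 246, 246, 247, 221, 107, 115, 115, 118, 115, 114, 118, 116, 117, 117, 116, 118, 118, 118, 120, 121, 121, 118, 117, 115, 114, 112, 112, 117, 111, 115, 110, 118, 119, 114, 107, 248, 245, 246, 246, 246, 245, 245, 245, 253]
188 [72, 74, 81, 254, 247, 247, 246, 248, 248, 249, 250, 249, 250, 249, 250, 251, 248, 249, 245, 244, 249, 250, 250, 249, 249, 248, 248, 247, 245, 246, 247, 248, 244, 248, 245, 245, 246, 245, 242, 245, 249, 248, 226, 246, 245, 245, 246, 246, 245, 255]
196 [75, 74, 66, 255, 247, 247, 247, 240, 242, 245, 245, 244, 244, 245, 245, 245, 244, 247, 245, 245, 246, 243, 242, 245, 248, 247, 246, 245, 246, 246, 244, 242, 245, 245, 246, 243, 244, 244, 245, 245, 242, 242, 223, 246, 244, 245, 246, 246, 246, 255]
204 [75, 73, 70, 221, 248, 247, 247, 247, 239, 239, 240, 240, 240, 241, 240, 241, 240, 240, 240, 240, 240, 247, 247, 247, 247, 247, 246, 247, 247, 247, 247, 247, 247, 247, 246, 247, 247, 247, 246, 247, 246, 247, 247, 246, 246, 247, 246, 247, 247, 234]
[120, 222, 247, 246, 249, 162, 115, 119, 83, 23, 116, 231, 246, 247, 247, 245, 247, 247, 245, 245, 246, 245, 244, 245, 244, 245, 242, 247, 245, 247, 170, 244, 248, 177, 105] [115, 213, 246, 246, 247, 225, 115, 116, 115, 114, 119, 226, 247, 246, 248, 246, 245, 244, 246, 223, 248, 245, 244, 246, 244, 245, 241, 246, 246, 246, 178, 245, 248, 164, 98]
```

The end face measures columns 237–306, rows 187–204, against the predicted 237–308 and 188–205, so the match is within about 1 mm. I go in.

Call:
{"method": "step_arm", "body": {
  "steps": [
    [0.03,-0.01,0.03,-0.004,-0.005,-0.01,-1],
    [0.066,-0.01,0.08,-0.004,-0.005,-0.01,-1],
    [0.066,-0.01,0.14,-0.004,-0.005,-0.01,-1],
    [0.066,-0.01,0.2,-0.004,-0.005,-0.01,-1],
    [0.066,-0.01,0.25,-0.004,-0.005,-0.01,-1],
    [0.066,-0.01,0.29,-0.004,-0.005,-0.01,-1],
    [0.066,-0.01,0.309,-0.004,-0.005,-0.01,-1],
    [0.066,-0.01,0.309,-0.004,-0.005,-0.01,-1]
  ]
}}

```text
time_s: 14.12
position: [0.6276, 0.2189, 0.156]
tcp_rot: [[-0.031, 0.999, 0.026], [0.705, 0.04, -0.708], [-0.709, -0.004, -0.705]]
force: [0.1, -0.4, 0.5]
opening: 1.001
grasp_force: 0.0
```

Run:
```python
from h import *
import rig
s=rig.read_state(); print(np.round(s["joint_positions"],1), np.round(s["position"],4),np.round(s["force"],1))
go([.6287,.2196,.1584],lean(2.3,-1),s)
```

```text
[ 25.4  50.7  68.8 -40.9  84.   36.3] [0.6276 0.2189 0.156 ] [ 0.1 -0.4  0.5]
move [-0.004, 0.004, -0.007, -0.004, 0.003, 0.003]
```

Call:
{"method": "step_arm", "body": {
  "steps": [
    [-0.004,0.003,-0.006,0,0,0,-1],
    [-0.004,0.003,-0.006,0,0,0,-0.7],
    [-0.004,0.003,-0.006,0,0,0,-0.4],
    [-0.004,0.003,-0.006,0,0,0,-0.25],
    [-0.004,0.003,-0.006,0,0,0,-0.22],
    [-0.004,0.003,-0.006,0,0,0,-0.2],
    [-0.004,0.003,-0.006,0,0,0,-0.19],
    [-0.004,0.003,-0.006,0,0,0,-0.18]
  ]
}}

```text
time_s: 14.78
position: [0.6288, 0.2209, 0.1586]
tcp_rot: [[-0.031, 0.999, 0.028], [0.705, 0.042, -0.708], [-0.709, -0.002, -0.706]]
force: [0.2, 0.4, -0.3]
opening: 0.618
grasp_force: 0.0
```

Call:
{"method": "step_arm", "body": {
  "steps": [
    [0,0,0,0,0,0,-0.17],
    [0,0,0,0,0,0,-0.16],
    [0,0,0,0,0,0,-0.15],
    [0,0,0,0,0,0,-0.14],
    [0,0,0,0,0,0,-0.1],
    [0,0,0,0,0,0,0.5],
    [0,0,0,0,0,0,1],
    [0,0,0,0,0,0,1]
  ]
}}

```text
time_s: 15.45
position: [0.6286, 0.2208, 0.1586]
tcp_rot: [[-0.031, 0.999, 0.027], [0.705, 0.041, -0.708], [-0.709, -0.003, -0.705]]
force: [-1.2, -0.2, -0.4]
opening: 0.573
grasp_force: 30.0
```

Run:
```python
from h import *
import rig
s=rig.read_state(); print(np.round(s["position"],4),np.round(s["force"],1),s["opening"],s["grasp_force"])
# blank frame in tool: corner at G
R=np.array(s["tcp_rot"]); 
o=np.array([.632,.1447,.075]); a=np.radians(2.3); l=np.array([-np.sin(a),np.cos(a),0]);k=np.array([0,0,1.]); u=(l+k)/2**.5;n=(k-l)/2**.5
print("blank centre in tool mm",(R.T@(o+.06*u+.006*n-s["position"])*1000).round(1),"u in tool",(R.T@u).round(3))
c=dict(np.load("top0.npz")); C=lambda p,z:(cast(c,p,z)*1000).round(1).tolist()
print("foot",C([(318,153.3),(326,154.4),(336,155.55),(346,156.75)],.051),"foot ends",C([(312.5,151),(356.6,151)],.06))
```

```text
[0.6286 0.2208 0.1586] [-1.2 -0.2 -0.4] 0.573484437287912 29.993738802149892
blank centre in tool mm [-0.6  0.4 52.9] u in tool [-0.002 -0.001 -1.   ]
foot [[601.6, -42.4, 51.0], [599.3, -64.1, 51.0], [597.1, -91.3, 51.0], [594.7, -118.5, 51.0]] foot ends [[604.9, -26.4, 60.0], [609.2, -145.6, 60.0]]
```

Call:
{"method": "step_arm", "body": {
  "steps": [
    [-0.005,0,-0.005,0,0,0,1],
    [-0.02,0,-0.02,0,0,0,1],
    [-0.05,0,-0.05,0,0,0,1],
    [-0.09,0,-0.09,0,0,0,1],
    [-0.13,0,-0.13,0,0,0,1],
    [-0.17,0,-0.17,0,0,0,1],
    [-0.2,0,-0.2,0,0,0,1],
    [-0.2,0,-0.2,0,0,0,1]
  ]
}}

```text
time_s: 16.12
position: [0.6307, 0.2216, 0.249]
tcp_rot: [[-0.025, 0.999, 0.034], [0.707, 0.042, -0.706], [-0.707, 0.006, -0.707]]
force: [0.0, -0.2, -2.9]
opening: 0.571
grasp_force: 30.0
```

Run:
```python
from h import *
s,c=shot("wrist","w9"); go([.60,.14,.30],down(2.3),s)
```

```text
pos [0.6307, 0.2216, 0.249] rot [[-0.025, 0.9991, 0.0338], [0.7065, 0.0416, -0.7065], [-0.7073, 0.0063, -0.7069]] J [25.5, 44.8, 65.7, -40.7, 90.5, 30.8] F [0.0, -0.2, -2.9] op 0.571 t 16.12
move [-0.31, -0.113, 0.068, 0.008, 1.0, -0.001]
```

Call:
{"method": "step_arm", "body": {
  "steps": [
    [-0.03,-0.01,0,0,0.07,0,1],
    [-0.08,-0.03,0.01,0,0.2,0,1],
    [-0.13,-0.05,0.02,0,0.35,0,1],
    [-0.18,-0.07,0.03,0,0.5,0,1],
    [-0.23,-0.09,0.04,0,0.65,0,1],
    [-0.27,-0.1,0.055,0,0.8,0,1],
    [-0.3,-0.11,0.065,0,0.93,0,1],
    [-0.31,-0.113,0.068,0.008,1,0,1]
  ]
}}

```text
time_s: 16.83
position: [0.5973, 0.1361, 0.296]
tcp_rot: [[-0.037, 0.999, -0.009], [0.999, 0.037, -0.002], [-0.002, -0.009, -1.0]]
force: [-0.6, -1.0, -4.8]
opening: 0.573
grasp_force: 30.0
```

Run:
```python
from h import *
s,c=shot("wrist","w10"); go([.545,.02,.30],down(-42.7),s)
```

```text
pos [0.5973, 0.1361, 0.296] rot [[-0.0367, 0.9993, -0.009], [0.9993, 0.0367, -0.0021], [-0.0017, -0.0091, -1.0]] J [2.4, 26.6, 80.3, -0.1, 73.6, 0.4] F [-0.6, -1.0, -4.8] op 0.573 t 16.83
move [-0.38, -0.189, -0.011, -0.01, 0.007, 0.996]
```

Call:
{"method": "step_arm", "body": {
  "steps": [
    [-0.03,-0.02,0,0,0,0.07,1],
    [-0.09,-0.05,0,0,0,0.2,1],
    [-0.15,-0.08,0,0,0,0.35,1],
    [-0.21,-0.11,0,0,0,0.5,1],
    [-0.27,-0.14,0,0,0,0.65,1],
    [-0.32,-0.16,0,0,0,0.8,1],
    [-0.36,-0.18,-0.01,0,0,0.93,1],
    [-0.38,-0.189,-0.011,-0.01,0.007,0.99,1]
  ]
}}

```text
time_s: 17.55
position: [0.5448, 0.0221, 0.2982]
tcp_rot: [[0.676, 0.737, -0.003], [0.737, -0.676, -0.003], [-0.005, 0.0, -1.0]]
force: [-0.3, 0.2, -4.4]
opening: 0.572
grasp_force: 30.0
```

Run:
```python
from h import *
s,c=shot("wrist","w11"); go([.545,-.083,.27],down(-87.7),s);go([.545,-.083,.24],down(-94.9),s)
```

```text
pos [0.5448, 0.0221, 0.2982] rot [[0.676, 0.7369, -0.003], [0.7369, -0.676, -0.0034], [-0.0046, 0.0001, -1.0]] J [-9.3, 20.8, 89.9, -0.2, 69.4, 33.3] F [-0.3, 0.2, -4.4] op 0.572 t 17.55
move [-0.257, 0.237, 0.095, 0.002, 0.005, 1.004]
move [-0.257, 0.237, 0.195, 0.003, 0.005, 1.164]
```

Call:
{"method": "step_arm", "body": {
  "steps": [
    [-0.03,0.02,0,0,0,0.07,1],
    [-0.07,0.06,0,0,0,0.2,1],
    [-0.12,0.1,0.01,0,0,0.35,1],
    [-0.16,0.14,0.03,0,0,0.5,1],
    [-0.2,0.18,0.05,0,0,0.65,1],
    [-0.23,0.21,0.07,0,0,0.8,1],
    [-0.25,0.23,0.09,0,0.005,0.93,1],
    [-0.257,0.237,0.095,0,0.005,1,1]
  ]
}}

```text
time_s: 18.27
position: [0.5459, -0.0821, 0.2686]
tcp_rot: [[0.999, 0.044, -0.0], [0.044, -0.999, 0.0], [-0.0, -0.0, -1.0]]
force: [-0.1, -0.5, -5.2]
opening: 0.569
grasp_force: 30.0
```

Call:
{"method": "step_arm", "body": {
  "steps": [
    [0,0,0.03,0,0,0.06,1],
    [0,0,0.07,0,0,0.16,1],
    [0,0,0.1,0,0,0.16,1],
    [0,0,0.1,0,0,0.16,1],
    [0,0,0.1,0,0,0.16,1]
  ]
}}

```text
time_s: 18.68
position: [0.5465, -0.0807, 0.2396]
tcp_rot: [[0.997, -0.076, 0.001], [-0.076, -0.997, 0.002], [0.001, -0.002, -1.0]]
force: [0.4, -0.2, -5.6]
opening: 0.573
grasp_force: 30.0
```

Run:
```python
from h import *
s,c=shot("wrist","w12")
T=np.eye(4);T[:3,:3]=s["tcp_rot"];T[:3,3]=s["position"]; T=T@c["T_tool_cam"]; f=210/np.tan(np.radians(c["vertical_fov"]/2))
def proj(p):
    q=T[:3,:3].T@(np.array(p)-T[:3,3]); r=np.hypot(q[0],q[1]); th=np.arctan2(r,q[2]); return (np.array([c["cx"],c["cy"]])+q[:2]/r*th*f).round(1)
print("pred top front edge ends",proj([.602,-.028,.131]),proj([.593,-.138,.131]))
g=cv2.cvtColor(c["image"],cv2.COLOR_RGB2GRAY).astype(int)
for x in range(200,360,20): print(x,g[60:270:3,x].tolist())
```

```text
pos [0.5465, -0.0807, 0.2396] rot [[0.9971, -0.0755, 0.0015], [-0.0755, -0.9971, 0.0018], [0.0013, -0.002, -1.0]] J [-20.1, 25.2, 93.1, 0.1, 61.6, 74.2] F [0.4, -0.2, -5.6] op 0.573 t 18.68
pred top front edge ends [201.6 147.6] [346.3 148.3]
200 [87, 88, 87, 90, 82, 91, 91, 91, 88, 81, 91, 89, 87, 90, 93, 88, 86, 90, 90, 89, 85, 84, 90, 94, 136, 128, 142, 138, 139, 90, 92, 90, 90, 93, 88, 92, 92, 92, 92, 92, 92, 90, 92, 93, 93, 92, 93, 93, 92, 91, 94, 92, 92, 95, 96, 95, 95, 95, 95, 93, 96, 92, 153, 157, 155, 163, 20, 24, 34, 92]
220 [87, 80, 147, 150, 128, 83, 65, 64, 63, 60, 66, 75, 74, 73, 66, 64, 149, 146, 148, 149, 145, 146, 151, 76, 253, 253, 253, 253, 255, 84, 90, 94, 93, 91, 94, 91, 92, 92, 94, 91, 95, 90, 97, 93, 92, 96, 94, 93, 95, 96, 90, 92, 93, 96, 93, 92, 92, 93, 98, 61, 35, 41, 42, 41, 34, 40, 45, 40, 40, 90]
240 [90, 117, 150, 151, 154, 112, 115, 109, 112, 112, 112, 109, 115, 111, 109, 116, 114, 113, 117, 114, 117, 114, 112, 92, 253, 253, 253, 253, 245, 84, 94, 93, 92, 92, 92, 91, 94, 92, 98, 93, 94, 94, 95, 94, 91, 91, 92, 93, 95, 97, 93, 91, 88, 139, 160, 150, 152,
[... 959 characters left out ...]
 153, 154, 152, 157, 159, 154, 155, 157, 154, 155, 154, 151, 153, 152, 156, 155, 155, 79]
320 [94, 91, 154, 153, 151, 71, 70, 75, 76, 73, 69, 69, 74, 71, 71, 69, 105, 147, 152, 146, 150, 149, 146, 124, 255, 254, 253, 253, 253, 173, 93, 93, 94, 93, 98, 98, 101, 96, 96, 96, 95, 97, 92, 96, 97, 100, 101, 96, 98, 98, 96, 95, 101, 99, 96, 98, 99, 95, 97, 98, 95, 149, 162, 157, 157, 155, 157, 161, 157, 81]
340 [92, 90, 94, 90, 90, 97, 93, 87, 94, 89, 96, 93, 96, 91, 94, 92, 90, 93, 96, 95, 94, 95, 92, 95, 179, 254, 253, 254, 253, 223, 95, 90, 98, 93, 95, 99, 96, 93, 97, 96, 97, 99, 98, 94, 95, 98, 101, 102, 100, 96, 96, 101, 97, 97, 102, 98, 98, 101, 99, 89, 23, 27, 27, 32, 33, 42, 44, 38, 42, 88]
```

```bash
cat > edge.py <<'E'
from h import *
def run(f):
    c=dict(np.load(f)); s=c; g=cv2.GaussianBlur(cv2.cvtColor(c["image"],cv2.COLOR_RGB2GRAY),(3,3),0).astype(float)
    m=(g>205).astype(np.uint8); m[175:]=0; m[:100]=0
    m[:,:170]=0; m[:,390:]=0
    k=max(rect(m,100),key=cv2.contourArea); x,y,w,h=cv2.boundingRect(k); print("strip bbox",x,y,w,h)
    P={"front":[],"back":[]}
    for col in range(x+8,x+w-8,4):
        col_=g[:,col]; r0=int(m[:,col].nonzero()[0].max()); r1=int(m[:,col].nonzero()[0].min())
        for nm,r,d in(("front",r0,1),("back",r1,-1)):
            a=r
            while col_[a]>172: a+=d
            P[nm].append((col,a-d*(172-col_[a])/(col_[a-d]-col_[a])))
    R={}
    for nm,p in P.items():
        W=wcast(s,c,np.array(p),.131)[:,:2]*1000; q=np.polyfit(W[:,1],W[:,0],1); R[nm]=q
        print(nm,"x=%.2f%+.4f*(y)"%(q[1],q[0]),"yaw %.2f"%-np.degrees(np.arctan(q[0])),"resid %.2f"%np.std(W[:,0]-np.polyval(q,W[:,1])))
    ends=wcast(s,c,[(x-.5,y+h*.5),(x+w-.5,y+h*.5)],.131)*1000; print("ends",ends.round(1).tolist(),"len",np.linalg.norm(ends[0]-ends[1]).round(1))
    return c,g,R
if __name__=="__main__":
    import sys; c,g,R=run(sys.argv[1])
    p=[]
    for col in range(262,306,4):
        if True:
            seg=g[190:225,col]; d=np.diff(seg); p.append((col,190+int(d.argmax())+.5))
    print("blank low edge rows",p)
    w=wcast(c,c,np.array(p),c["position"][2]-.1129); t=(w-c["position"])@c["tcp_rot"]*1000; print("in tool",t[:,:2].round(1).tolist(),"tool x yaw",np.degrees(np.arctan2(c["tcp_rot"][1,0],c["tcp_rot"][0,0])).round(2))
    print(np.round(g[215,228:330:2]).astype(int).tolist())
E
python3 edge.py w12.npz
```

```text
strip bbox 201 130 142 18
front x=606.13+0.0949*(y) yaw -5.42 resid 0.12
back x=618.29+0.0952*(y) yaw -5.44 resid 0.06
ends [[608.6, -27.8, 131.0], [600.3, -135.3, 131.0]] len 107.8
blank low edge rows [(262, 204.5), (266, 204.5), (270, 210.5), (274, 211.5), (278, 211.5), (282, 210.5), (286, 204.5), (290, 204.5), (294, 204.5), (298, 204.5), (302, 204.5)]
in tool [[5.1, -10.8], [5.1, -7.6], [0.2, -4.5], [-0.6, -1.3], [-0.6, 1.9], [0.2, 5.0], [5.1, 8.2], [5.1, 11.4], [5.1, 14.5], [5.1, 17.7], [5.1, 20.9]] tool x yaw -4.33
[94, 95, 95, 95, 96, 95, 101, 147, 154, 155, 157, 156, 156, 156, 157, 157, 156, 154, 153, 153, 154, 154, 156, 155, 155, 154, 152, 153, 154, 153, 155, 155, 156, 157, 156, 156, 153, 154, 156, 155, 158, 141, 100, 97, 97, 97, 97, 98, 98, 98, 99]
```

Run:
```python
from h import *
go([.575,-.0795,.170],down(-95.43))
```

```text
move [0.091, -0.012, 0.235, -0.002, -0.004, 0.024]
```

Call:
{"method": "step_arm", "body": {
  "steps": [
    [0.02,-0.01,0.04,-0.002,-0.004,0.024,1],
    [0.05,-0.012,0.1,-0.002,-0.004,0.024,1],
    [0.08,-0.012,0.16,-0.002,-0.004,0.024,1],
    [0.091,-0.012,0.21,-0.002,-0.004,0.024,1],
    [0.091,-0.012,0.232,-0.002,-0.004,0.024,1],
    [0.091,-0.012,0.235,-0.002,-0.004,0.024,1],
    [0.091,-0.012,0.235,-0.002,-0.004,0.024,1]
  ]
}}

```text
time_s: 19.32
position: [0.5749, -0.0797, 0.1704]
tcp_rot: [[0.995, -0.097, 0.001], [-0.097, -0.995, 0.0], [0.001, -0.0, -1.0]]
force: [0.9, -0.3, -4.4]
opening: 0.573
grasp_force: 30.0
```

Run:
```python
from h import *
s,c=shot("wrist","w13"); go([.5900,-.0807,.167],down(-95.43),s)
import edge; edge.run("w13.npz")
```

```text
pos [0.5749, -0.0797, 0.1704] rot [[0.9953, -0.0967, 0.0008], [-0.0967, -0.9953, 0.0002], [0.0008, -0.0003, -1.0]] J [-18.9, 32.5, 92.8, 0.0, 54.7, 76.6] F [0.9, -0.3, -4.4] op 0.573 t 19.32
move [0.051, -0.001, 0.011, -0.0, -0.001, -0.003]Traceback (most recent call last):
  File "<stdin>", line 3, in <module>
  File "edge.py", line 6, in run
    k=max(rect(m,100),key=cv2.contourArea); x,y,w,h=cv2.boundingRect(k); print("strip bbox",x,y,w,h)
ValueError: max() iterable argument is empty
```

Call:
{"method": "step_arm", "body": {
  "steps": [
    [0.02,0,0.004,0,0,-0.003,1],
    [0.04,0,0.008,0,0,-0.003,1],
    [0.05,0,0.01,0,0,-0.003,1],
    [0.05,0,0.01,0,0,-0.003,1],
    [0.05,0,0.01,0,0,-0.003,1]
  ]
}}

```text
time_s: 19.78
position: [0.5903, -0.0813, 0.1674]
tcp_rot: [[0.995, -0.095, 0.002], [-0.095, -0.995, 0.0], [0.002, -0.0, -1.0]]
force: [-0.5, 0.6, -5.0]
opening: 0.571
grasp_force: 30.0
```

Call:
{"method": "step_arm", "body": {
  "steps": [
    [0.003,0,0,0,0,0,1],
    [0.005,0,0,0,0,0,1],
    [0.007,0,0,0,0,0,1],
    [0.007,0,0,0,0,0,1]
  ]
}}

```text
time_s: 20.12
position: [0.5922, -0.0815, 0.1672]
tcp_rot: [[0.995, -0.095, 0.002], [-0.095, -0.995, 0.0], [0.002, -0.0, -1.0]]
force: [0.3, 0.3, -4.7]
opening: 0.568
grasp_force: 30.0
```

Call:
{"method": "step_arm", "body": {
  "steps": [
    [0.0015,0,0,0,0,0,1],
    [0.003,0,0,0,0,0,1],
    [0.003,0,0,0,0,0,1]
  ]
}}

```text
time_s: 20.37
position: [0.5931, -0.0815, 0.1672]
tcp_rot: [[0.995, -0.095, 0.002], [-0.095, -0.995, 0.0], [0.002, -0.0, -1.0]]
force: [-0.1, 0.0, -5.0]
opening: 0.571
grasp_force: 30.0
```

Call:
{"method": "step_arm", "body": {
  "steps": [
    [0.001,0,0,0,0,0,1],
    [0.002,0,0,0,0,0,1],
    [0.002,0,0,0,0,0,1]
  ]
}}

```text
time_s: 20.62
position: [0.5937, -0.0816, 0.1672]
tcp_rot: [[0.995, -0.095, 0.002], [-0.095, -0.995, 0.0], [0.002, -0.0, -1.0]]
force: [-0.2, -0.3, -4.1]
opening: 0.569
grasp_force: 30.0
```

Call:
{"method": "step_arm", "body": {
  "steps": [
    [0.001,0,0,0,0,0,1],
    [0.002,0,0,0,0,0,1],
    [0.002,0,0,0,0,0,1]
  ]
}}

```text
time_s: 20.87
position: [0.594, -0.0816, 0.1672]
tcp_rot: [[0.995, -0.095, 0.001], [-0.095, -0.995, 0.0], [0.001, -0.0, -1.0]]
force: [0.3, -0.4, -4.1]
opening: 0.572
grasp_force: 30.0
```

Call:
{"method": "step_arm", "body": {
  "steps": [
    [0.001,0,0,0,0,0,1],
    [0.002,0,0,0,0,0,1],
    [0.002,0,0,0,0,0,1]
  ]
}}

```text
time_s: 21.12
position: [0.5943, -0.0816, 0.1672]
tcp_rot: [[0.995, -0.095, 0.0], [-0.095, -0.995, 0.0], [0.0, -0.0, -1.0]]
force: [-0.5, -0.6, -3.7]
opening: 0.572
grasp_force: 30.0
```

Run:
```python
import rig,numpy as np
s=rig.read_state(); print(np.round(s["moment"],2),np.round(s["force"],2),np.round(s["position"],4))
```

```text
[-0.03  0.52  0.07] [-0.5  -0.59 -3.68] [ 0.5943 -0.0816  0.1672]
```

Call:
{"method": "step_arm", "body": {
  "steps": [
    [0.001,0,0,0,0,0,1],
    [0.002,0,0,0,0,0,1],
    [0.002,0,0,0,0,0,1]
  ]
}}

```text
time_s: 21.37
position: [0.5944, -0.0816, 0.1671]
tcp_rot: [[0.995, -0.095, -0.001], [-0.095, -0.995, 0.001], [-0.001, -0.0, -1.0]]
force: [-3.6, -0.3, -2.3]
opening: 0.568
grasp_force: 30.0
```

Run:
```python
import rig,numpy as np
s=rig.read_state(); print(np.round(s["moment"],2),np.round(s["force"],2),np.round(s["position"],4),np.round(s["tcp_rot"],4).tolist())
```

```text
[-0.07  0.94  0.1 ] [-3.56 -0.35 -2.34] [ 0.5944 -0.0816  0.1671] [[0.9955, -0.0948, -0.001], [-0.0948, -0.9955, 0.0006], [-0.001, -0.0005, -1.0]]
```

Call:
{"method": "step_arm", "body": {
  "steps": [
    [-0.003,0,0,0,0,0,1],
    [-0.003,0,0.003,0,0,0,1],
    [-0.003,0,0.006,0,0,0,1],
    [-0.003,0,0.008,0,0,0,1],
    [-0.003,0,0.008,0,0,0,1]
  ]
}}

```text
time_s: 21.78
position: [0.5943, -0.0815, 0.1646]
tcp_rot: [[0.995, -0.095, 0.001], [-0.095, -0.995, 0.001], [0.001, -0.001, -1.0]]
force: [-4.4, 0.0, -4.0]
opening: 0.572
grasp_force: 30.0
```

Call:
{"method": "step_arm", "body": {
  "steps": [
    [0,0,0.001,0,0,0,1],
    [0,0,0.002,0,0,0,1],
    [0,0,0.002,0,0,0,1]
  ]
}}

```text
time_s: 22.03
position: [0.5943, -0.0815, 0.1641]
tcp_rot: [[0.995, -0.095, 0.001], [-0.095, -0.995, 0.0], [0.001, -0.001, -1.0]]
force: [-3.2, 0.9, -3.9]
opening: 0.574
grasp_force: 30.0
```

Call:
{"method": "step_arm", "body": {
  "steps": [
    [0,0,0.001,0,0,0,1],
    [0,0,0.002,0,0,0,1],
    [0,0,0.002,0,0,0,1]
  ]
}}

```text
time_s: 22.28
position: [0.5943, -0.0816, 0.164]
tcp_rot: [[0.995, -0.095, 0.001], [-0.095, -0.995, 0.0], [0.001, -0.0, -1.0]]
force: [-5.3, 1.3, 1.1]
opening: 0.569
grasp_force: 30.0
```

The blank touches both the granite (vertical force up about 6 N) and the face (−5 N). I release.

Call:
{"method": "step_arm", "body": {
  "steps": [
    [0,0,0.001,0,0,0,1],
    [0,0,0.001,0,0,0,0],
    [0,0,0.001,0,0,0,-0.12],
    [0,0,0.001,0,0,0,-0.2],
    [0,0,0.001,0,0,0,-0.4],
    [0,0,0.001,0,0,0,-1],
    [0,0,0.001,0,0,0,-1],
    [0,0,0.001,0,0,0,-1]
  ]
}}

```text
time_s: 22.95
position: [0.5954, -0.082, 0.1637]
tcp_rot: [[0.995, -0.095, 0.004], [-0.095, -0.995, -0.0], [0.004, 0.0, -1.0]]
force: [-0.8, 1.0, -0.0]
opening: 0.821
grasp_force: 0.0
```

Call:
{"method": "step_arm", "body": {
  "steps": [
    [0,0,-0.01,0,0,0,-1],
    [0,0,-0.05,0,0,0,-1],
    [0,0,-0.12,0,0,0,-1],
    [0,0,-0.22,0,0,0,-1],
    [0,0,-0.33,0,0,0,-1],
    [0,0,-0.43,0,0,0,-1],
    [0,0,-0.5,0,0,0,-1],
    [0,0,-0.5,0,0,0,-1]
  ]
}}

```text
time_s: 23.62
position: [0.5972, -0.0825, 0.3194]
tcp_rot: [[0.995, -0.095, 0.013], [-0.095, -0.995, -0.004], [0.014, 0.002, -1.0]]
force: [1.6, -0.7, 0.0]
opening: 0.996
grasp_force: 0.0
```

Call:
{"method": "step_arm", "body": {
  "steps": [
    [-0.1,0,0,0,0,0,-1],
    [-0.2,0,0,0,0,0,-1],
    [-0.3,0,0,0,0,0,-1],
    [-0.3,0,0,0,0,0,-1]
  ]
}}

```text
time_s: 23.95
position: [0.4978, -0.0711, 0.3114]
tcp_rot: [[0.995, -0.095, -0.008], [-0.095, -0.995, 0.003], [-0.008, -0.003, -1.0]]
force: [-2.1, 0.9, 0.8]
opening: 1.001
grasp_force: 0.0
```

Run:
```python
from h import *
s,c=shot("wrist","w20"); a=cv2.resize(c["image"][20:320,80:480],(800,600),interpolation=cv2.INTER_CUBIC)
a=cv2.resize(a,(400,300),interpolation=cv2.INTER_AREA)
s,c=shot("scene","s20"); b=cv2.resize(c["image"][140:290,110:310],(400,300),interpolation=cv2.INTER_CUBIC)
w=cv2.resize(c["image"],(400,300),interpolation=cv2.INTER_AREA)
s,c=shot("top","t20"); d=cv2.resize(c["image"][95:245,140:340],(400,300),interpolation=cv2.INTER_CUBIC)
cv2.imwrite("pics/m20.png",np.vstack([np.hstack([a,b]),np.hstack([w,d])])[:,:,::-1])
```

```text
pos [0.4978, -0.0711, 0.3114] rot [[0.9954, -0.0952, -0.008], [-0.0951, -0.9955, 0.0033], [-0.0082, -0.0025, -1.0]] J [-20.9, 16.5, 94.3, 0.0, 69.6, 74.6] F [-2.1, 0.9, 0.8] op 1.001 t 23.95
pos [0.5013, -0.0721, 0.3121] rot [[0.9954, -0.0955, -0.0025], [-0.0955, -0.9954, 0.0017], [-0.0026, -0.0015, -1.0]] J [-20.9, 16.7, 94.0, 0.0, 69.5, 74.6] F [0.5, -0.5, 0.7] op 0.999 t 24.0
pos [0.5036, -0.0728, 0.3127] rot [[0.9954, -0.0955, 0.0009], [-0.0955, -0.9954, 0.0006], [0.0008, -0.0007, -1.0]] J [-20.9, 16.7, 93.8, 0.1, 69.5, 74.6] F [0.2, -0.1, -0.6] op 0.999 t 24.05
```

View pics/m20.png

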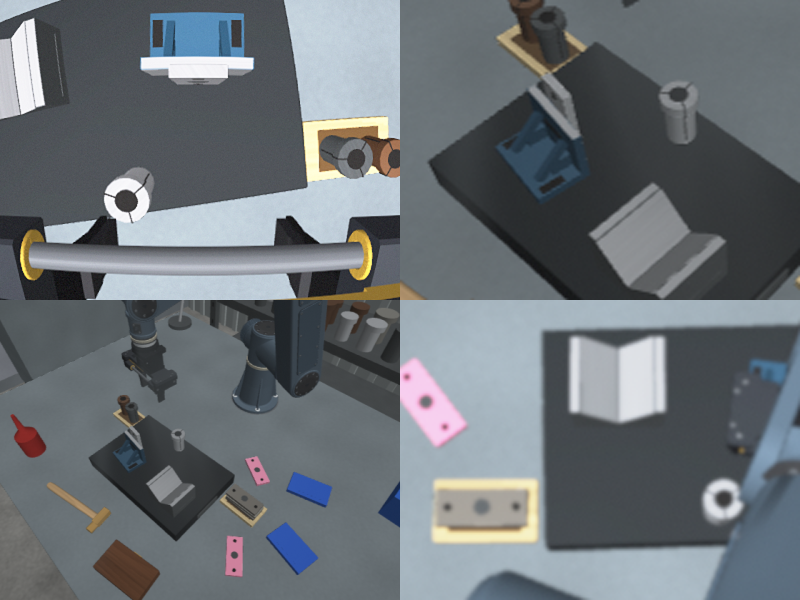

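Run:
```python
from h import *
c=dict(np.load("w20.npz")); g=cv2.cvtColor(c["image"],cv2.COLOR_RGB2GRAY).astype(int)
for x in (230,258,266,276,286,296,300,325): print(x,g[70:108,x].tolist())
for x,rs in ((230,None),):pass
```

```text
230 [120, 119, 121, 117, 124, 120, 123, 207, 249, 244, 245, 245, 244, 245, 246, 244, 245, 247, 226, 191, 160, 141, 143, 145, 121, 83, 83, 82, 85, 85, 82, 82, 82, 82, 84, 82, 85, 81]
258 [133, 130, 131, 131, 130, 129, 162, 253, 246, 246, 245, 244, 246, 243, 227, 244, 245, 245, 245, 245, 244, 245, 245, 245, 244, 243, 245, 241, 127, 136, 140, 142, 141, 145, 110, 83, 80, 80]
266 [128, 132, 133, 133, 127, 128, 179, 251, 246, 246, 245, 244, 247, 242, 230, 246, 246, 245, 245, 246, 246, 247, 245, 246, 243, 245, 247, 236, 126, 137, 138, 134, 142, 146, 112, 80, 81, 81]
276 [135, 135, 133, 135, 128, 126, 184, 250, 246, 246, 245, 244, 247, 240, 232, 246, 246, 246, 247, 248, 248, 246, 245, 244, 241, 244, 245, 233, 102, 91, 138, 99, 104, 107, 87, 83, 80, 82]
286 [132, 132, 134, 130, 132, 124, 173, 251, 247, 246, 247, 244, 247, 242, 229, 245, 244, 243, 243, 243, 245, 245, 246, 246, 245, 245, 249, 239, 127, 137, 143, 102, 114, 142, 111, 82, 82, 83]
296 [135, 133, 133, 133, 130, 129, 160, 252, 248, 247, 246, 244, 247, 246, 229, 242, 244, 243, 244, 245, 245, 244, 243, 245, 244, 246, 248, 243, 121, 136, 139, 138, 142, 144, 115, 76, 81, 83]
300 [83, 83, 84, 100, 103, 97, 156, 254, 248, 247, 247, 244, 248, 248, 221, 241, 242, 242, 245, 244, 244, 245, 243, 242, 244, 245, 247, 244, 120, 139, 139, 142, 133, 91, 83, 83, 81, 83]
325 [81, 83, 78, 79, 84, 78, 72, 183, 254, 248, 247, 246, 244, 247, 246, 245, 245, 250, 232, 164, 136, 141, 145, 114, 80, 76, 83, 79, 82, 80, 79, 81, 83, 85, 82, 82, 84, 82]
```

```bash
python3 - <<'E'
from h import *
c=dict(np.load("w20.npz")); R=c["tcp_rot"]
f=lambda p,z:((wcast(c,c,p,z)-c["position"])@R*1000).round(1)[:,:2].tolist()
print("plate front",f([(230,89.2),(325,88.7)],.131),"plate back",f([(276,76)],.131))
print("blank top back",f([(258,84),(300,84)],.171),"front",f([(258,97.6),(300,98)],.171),"blank foot/low front",f([(258,104),(296,104)],.051))
E
python3 -c "
from rig import *
s=read_state(); print(s['force'],s['time_s'])"
```

```text
plate front [[102.3, -43.8], [102.9, 47.4]] plate back [[114.5, 0.4]]
blank top back [[102.1, -14.7], [102.2, 20.3]] front [[90.5, -14.7], [90.2, 20.4]] blank foot/low front [[91.6, -21.1], [91.6, 24.4]]
[ 0.1879519  -0.23687581  0.70608033] 24.1
```

The blank's back edge is at 102.1–102.2 mm and the face at 102.3–102.9 mm in the tool frame. Its top and foot fronts are at 90.4 and 91.6 mm, so it stands upright and flat on the face. The collets and stack are in place and the arm is clear, so I hand in.

```bash
python3 -c "
from rig import *
print(hand_in())"
```

```text
the job is handed in; nothing more can be done
None
```

The job is handed in: the top blank was slid off the stack, leaned in the V-block, regripped, and now stands on its short end against the angle face (within about 1 mm as measured); in the last pictures the stack and collets look undisturbed.

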